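Clear the offcuts and set the blank in the vise

TASK

Set up for the next job: put every offcut that lies on the bench onto the scoop tray beside those already there, carry the tray over to the scrap bin and tip it so that all the pieces slide off its open end into the bin, then set the empty tray back flat on the bench. Turn the wooden blank over so that its dark face is up, lay it flat on the vise bed between the jaws, about centred across them, and crank the jaw shut until it holds the blank firmly. Leave the other things on the bench where they are, and everything let go.

Things in the scene. Friction and masses are not known exactly. Their poses are not given: they have to be found in the camera images.
- vise: Bolted grey bench vise. Origin: centre of its underside, on the bench; +x runs along the screw from the crank (robot side) to the fixed jaw. Body x -100..100, y +-55 mm, flat bed top at z 60; foot flange x +-70, y +-75, z 12. Fixed steel jaw x 60..85 (clamping face at x 60), y +-55, top at z 100. Screw bearing block x -100..-84, y +-30, top z 95.
- vise_bed (a point): point on the flat bed (vise x 20, z 60 mm), midway between the jaw faces when near fully open; axes as the vise
- jaw_travel (a joint): travel of the moving jaw towards the fixed jaw, m; the gap between the jaw faces is 0.084 minus this. Driven by the crank only: 12 mm per turn, held where it is left (screw)
- jaw: moving steel jaw, 25 thick (x), 100 wide (y), z 61..98 mm above bench; its pose moves along vise +x with jaw_travel; its origin lies at the vise origin when travel is 0; clamping face at vise x -24 mm + travel
- crank (a joint): crank angle, rad, about vise +x; 0 with the knob straight up, grows clockwise seen from the robot, which closes the jaw (12 mm a turn, 0..44 rad). It turns with about 2 N at the knob and stays where left; once the jaw meets the blank it stiffens within about half a radian, and about 10 N along the path of the knob clamps firmly (it springs back a little when let go, and holds)
- crank_axis (a point): point on the crank's axis (75 mm above the bench, vise x -145 mm) in the plane of crank_knob; the knob circles it at 40 mm radius, at vise offset (y, z) = 40 mm x (-sin crank, cos crank)
- crank_knob (a point): middle of the red crank knob: a free-spinning cylinder parallel to vise x, 16 mm dia, 46 long (vise x -120..-166); can be pinched from above across vise y all the way round (at its lowest it is 35 mm over the bench). The crank's arm and 22 mm hub lie on its +x side (vise x -118..-100)
- blank: flat wooden blank 60 (x) x 56 (y) x 24 (z) mm, 0.09 kg; pale maple with a dark walnut face. Origin: centre of the dark face; +z points from the dark face to the pale face. Starts pale face up, so +z up and the dark face on the bench
- blank_center (a point): middle of the blank (12 mm along blank +z from its origin); axes as the blank
- tray: dark red-brown scoop tray 130 x 130 mm, 0.2 kg. Origin: centre of its underside. Floor 4 mm thick, walls 5 mm thick to z 18 on the two y sides and at -x; open at +x. At -x a black handle block: x -127..-65, 26 wide (y +-13), z 14..44 mm
- tray_lip (a point): middle of the tray's open front edge, on its floor (tray x 65, z 4 mm)
- tray_handle (a point): middle of the handle (tray x -100, y 0, z 32 mm); pinch it across tray y
- bin: fixed blue open scrap bin 170 (x) x 200 (y) x 70 tall mm, walls and floor 5 mm. Origin: centre of its underside
- offcut1: pale wooden offcut block, 34 x 26 x 22 mm (x, y, z), 18 g; origin: centre of its underside as built. May be absent; starts on the bench
- offcut2: pale wooden offcut block, 30 x 26 x 24 mm (x, y, z), 18 g; origin: centre of its underside as built. May be absent; starts on the bench
- offcut3: pale wooden offcut block, 36 x 28 x 22 mm (x, y, z), 18 g; origin: centre of its underside as built. May be absent; starts on the bench
- offcut4: pale wooden offcut block, 32 x 24 x 24 mm (x, y, z), 18 g; origin: centre of its underside as built. Starts on the tray
- offcut5: pale wooden offcut block, 30 x 30 x 22 mm (x, y, z), 18 g; origin: centre of its underside as built. Starts on the tray
- glue: white glue bottle, 54 mm dia, 150 tall (mm); bystander, leave it alone. Origin: centre of its underside
- wax_tin: yellow wax tin, 72 mm dia, 40 tall (mm); bystander, leave it alone. Origin: centre of its underside
- mug: blue mug, 80 mm dia, 90 tall, handle on +y (mm); bystander, leave it alone. Origin: centre of its underside
- sanding_block: cork sanding block 100 x 60 x 32 (mm); bystander, leave it alone. Origin: centre of its underside
- spindle: turned wooden foot, 70 mm dia, 75 tall (mm); bystander, leave it alone. Origin: centre of its underside

How it is judged:
On the way, in this order (a step that is already met when the one before it is completed fails the run):
1. every offcut rests on the tray, which stands flat on the bench (x of offcut1 in the frame of tray between -0.062 and 0.072 m and y of offcut1 in the frame of tray between -0.062 and 0.062 m and z of offcut1 in the frame of tray between -0.002 and 0.055 m and x of offcut2 in the frame of tray between -0.062 and 0.072 m and y of offcut2 in the frame of tray between -0.062 and 0.062 m and z of offcut2 in the frame of tray between -0.002 and 0.055 m and x of offcut3 in the frame of tray between -0.062 and 0.072 m and y of offcut3 in the frame of tray between -0.062 and 0.062 m and z of offcut3 in the frame of tray between -0.002 and 0.055 m and x of offcut4 in the frame of tray between -0.062 and 0.072 m and y of offcut4 in the frame of tray between -0.062 and 0.062 m and z of offcut4 in the frame of tray between -0.002 and 0.055 m and x of offcut5 in the frame of tray between -0.062 and 0.072 m and y of offcut5 in the frame of tray between -0.062 and 0.062 m and z of offcut5 in the frame of tray between -0.002 and 0.055 m and angle between tray's own z axis and vertical below 0.12 rad and height (world z) of tray below 0.012 m and linear speed of each of offcut1, offcut2, offcut3, offcut4, offcut5 below 0.03 m/s), for 0.2 s.
2. the tray, still carrying every offcut, is tipped with its open edge over the bin (x of offcut1 in the frame of tray between -0.062 and 0.072 m and y of offcut1 in the frame of tray between -0.062 and 0.062 m and z of offcut1 in the frame of tray between -0.002 and 0.055 m and x of offcut2 in the frame of tray between -0.062 and 0.072 m and y of offcut2 in the frame of tray between -0.062 and 0.062 m and z of offcut2 in the frame of tray between -0.002 and 0.055 m and x of offcut3 in the frame of tray between -0.062 and 0.072 m and y of offcut3 in the frame of tray between -0.062 and 0.062 m and z of offcut3 in the frame of tray between -0.002 and 0.055 m and x of offcut4 in the frame of tray between -0.062 and 0.072 m and y of offcut4 in the frame of tray between -0.062 and 0.062 m and z of offcut4 in the frame of tray between -0.002 and 0.055 m and x of offcut5 in the frame of tray between -0.062 and 0.072 m and y of offcut5 in the frame of tray between -0.062 and 0.062 m and z of offcut5 in the frame of tray between -0.002 and 0.055 m and angle between tray's own z axis and vertical above 0.3 rad and x of tray_lip in the frame of bin between -0.09 and 0.09 m and y of tray_lip in the frame of bin between -0.105 and 0.105 m and z of tray_lip in the frame of bin between 0.02 and 0.35 m).
3. every offcut lies in the bin (x of offcut1 in the frame of bin between -0.08 and 0.08 m and y of offcut1 in the frame of bin between -0.095 and 0.095 m and z of offcut1 in the frame of bin between 0 and 0.065 m and x of offcut2 in the frame of bin between -0.08 and 0.08 m and y of offcut2 in the frame of bin between -0.095 and 0.095 m and z of offcut2 in the frame of bin between 0 and 0.065 m and x of offcut3 in the frame of bin between -0.08 and 0.08 m and y of offcut3 in the frame of bin between -0.095 and 0.095 m and z of offcut3 in the frame of bin between 0 and 0.065 m and x of offcut4 in the frame of bin between -0.08 and 0.08 m and y of offcut4 in the frame of bin between -0.095 and 0.095 m and z of offcut4 in the frame of bin between 0 and 0.065 m and x of offcut5 in the frame of bin between -0.08 and 0.08 m and y of offcut5 in the frame of bin between -0.095 and 0.095 m and z of offcut5 in the frame of bin between 0 and 0.065 m and linear speed of each of offcut1, offcut2, offcut3, offcut4, offcut5 below 0.03 m/s), for 0.2 s.
At the end, for the whole second after the job is handed in: Every offcut lies in the bin; the tray stands flat on the bench (within 12 mm and 7 degrees); the blank lies dark face up (within 11 degrees), on the vise bed (within 6 mm), within 30 mm of the middle across the jaws, gripped by the moving jaw with more than 5 N; all is at rest (all of step 3 and angle between tray's own z axis and vertical below 0.12 rad and height (world z) of tray below 0.012 m and linear speed of each of tray, blank below 0.03 m/s and (x of tray in the frame of bin below -0.1 m or x of tray in the frame of bin above 0.1 m or y of tray in the frame of bin below -0.1 m or y of tray in the frame of bin above 0.1 m) and angle between blank's own z axis and vertical above 2.95 rad and contact force between blank and jaw above 5 N and x of blank_center in the frame of vise_bed between -0.04 and 0.04 m and y of blank_center in the frame of vise_bed between -0.03 and 0.03 m and z of blank_center in the frame of vise_bed between 0.006 and 0.018 m); the robot touches nothing.
It fails at once if a bystander is shoved more than 40 mm (distance of any of glue, wax_tin, mug, sanding_block, spindle from where it was at the start of the episode above 0.04 m).
Of offcut1, offcut2, offcut3 only 1 to 3 are there at a start; the rules pass over those that are not, and their reading is None.
At some moment in a run one of offcut1, offcut2, offcut3, blank may be knocked a few centimetres aside while the robot is not near it.
It also fails if it takes over 210 s, if anything falls off the work surface, if the arm or the gripper's body presses on something with over 40 N, if the wrist force passes 120 N, or if a joint passes its speed limit or range.

ROBOT

A 6-joint arm with a two-finger parallel gripper is mounted at the origin on the work surface. World frame = base frame: x ahead of the robot, y to its left, z up, the work surface at z = 0. Lengths are in m, angles in rad, forces in N, time in s.
With the tool pointing down it reaches from about 0.375 to 0.975 m from the base axis. Payload 3.8 kg.
Tool frame: the origin (TCP) lies at the very end of the fingers, on their centre line; the grasp point (between the pads) lies 19 mm behind it; z points along the fingers, y is the line along which they close (so a half turn about z gives the same grasp; the last joint's range is limited). The gripper opens to 85 mm and grips with 20 to 120 N. Pads are 22 mm wide; open, the fingers measure 114 mm over their backs; the gripper's body (76 mm by 85 mm) begins 54 mm behind the grasp point. The pads swing forward as they close: fully open they stand 13 mm farther back than shut.
Start: joints at [-1.357, 0.264, 1.604, -0, 1.274, -0.037], TCP at [0.168, -0.654, 0.198] pointing down, gripper open.
Joint ranges: [-2.63, 2.63], [-0.94, 2.18], [0.31, 2.57], [-1.31, 4.45], [0, 2.66], [-2.55, 2.55]. Speed limits (rad/s): [2.57, 2.57, 3.14, 3.14, 3.14, 3.14].

INTERFACE

Orientations are given as a rotation vector (axis times angle).
In Python, from workcell import bot, vision gives the robot as it stands. The module is installed in compiled form; this text tells all that it offers.
- The arm moves only by the tool play_rows, never from a script. Its argument "moves" is a list that holds one entry, the list of rows, each a list of 7 numbers: the turn, a rotation vector about the tool's x, y, z as a fraction of full scale, then the shift along the tool's x, y, z as a fraction of full scale, then the finger opening in mm, from 0 to 85.4. In form: [[[ax, ay, az, x, y, z, jaw], ...]]. A call has 1 to 5 rows; each row shifts and turns the commanded pose from where the row before left it, along the tool's axes as they then stand; what a row does not reach is not made up. Full scale, the value 1, is 0.1 m for a shift and 0.5 rad for a turn. A row lasts 1/12 s, in which the tool goes at most 41.7 mm and 7.16 degrees, less where a joint would pass 70% of its speed; a pose out of reach is approached as far as the arm can. A call with a number of a shift or a turn outside -1 to 1 is refused whole. A call with a gripper value outside its range is refused whole. The fingers move at their own pace and stop on an object; "newtons" is the grip in N (left out, the last holds). Time passes only in rows, so rows that do not move let the fingers close. It gives the time, the measured TCP pose, the force, the opening and the grip force at its end, in the units of the state.
- bot.read_state(): the state, without advancing time (a new reading comes with each control period).
- vision.read_camera(name): name is "side" or "top"; returns a dict with "image" (480x640x3 uint8, red, green, blue), "depth" (480x640 float32, m along the optical axis (not along the pixel's ray), 0 where there is no reading), "K" (3x3 intrinsics, pixels), "R" (3x3) and "t" (3): a world point X has camera coordinates R X + t. Camera axes: x right, y down, z forward; pixel columns grow to the right and rows downward; lengths in m; the calibration is good to about 2 mm. A picture is of the moment at which its call begins.
- bot.finish_job(): hands the job in; it is judged then, once.
The state is a dict: "time": time; "q": joint angles; "joint_vel": joint speeds; "joint_torque": joint torques, N m; "tool_pos": TCP position; "tcp_rot": TCP orientation; "wrist_force": force on the tool from outside, world axes, zero at the start; "torque": the same for the moment, N m; "width": opening from 0.0 (shut) to 1.0 (fully open); "grip_force": force on a finger pad.
Only numpy, scipy, OpenCV 4.12 (cv2) and the standard library are available. Lean on these libraries where they do the work, as an engineer would, in place of code of your own. Each camera call takes 0.05 s, during which the arm holds its last target. There are 200 camera calls.

## Working session

There is one attempt and no reset: what is moved stays moved. The work goes in short steps, Python scripts to look and compute and a tool call to move; the robot and the scene stay as the last step left them, time stands still between calls to the robot, and variables do not carry over. Pictures are saved under pics/ and viewed, at most 14 in all, crops included, and the job is handed in when it is done.

Besides the shell and the picture viewer there is one more tool, called after "Call:" as name([rows], argument=value, ...), one row to a line, values as JSON. play_rows: Moves the arm, as the interface text tells. Its arguments: {"type":"object","properties":{"moves":{"type":"array","items":{"type":"array","items":{"type":"array","items":{"type":"number"}}}},"newtons":{"type":"number"}},"required":["moves"]}

```bash
mkdir -p pics
cat > h.py <<'E'
import numpy as np, cv2
from scipy.spatial.transform import Rotation as Ro
from workcell import bot, vision
def cam(n): return vision.read_camera(n)
def save(c,f,crop=None,s=1):
    im=c["image"][:,:,::-1]
    if crop: im=im[crop[1]:crop[3],crop[0]:crop[2]]
    cv2.imwrite("pics/"+f,cv2.resize(im,None,fx=s,fy=s,interpolation=cv2.INTER_CUBIC))
def ray(c,u,v,z):   # pixel -> world point on plane z
    d=c["R"].T@np.linalg.inv(c["K"])@np.array([u,v,1.]); o=-c["R"].T@c["t"]
    return o+d*(z-o[2])/d[2]
def pts(c):  # world points of all pixels by depth
    v,u=np.mgrid[:480,:640]; P=np.stack([u,v,np.ones_like(u)],-1)@np.linalg.inv(c["K"]).T*c["depth"][...,None]
    return (P-c["t"])@c["R"]
def proj(c,X):
    p=c["K"]@(c["R"]@np.asarray(X)+c["t"]); return p[:2]/p[2]
E
python3 - <<'E'
from h import *
s=bot.read_state(); print(s)
for n in("top","side"):
    c=cam(n); save(c,n+"0.png"); print(n,c["K"][0],c["K"][1],-c["R"].T@c["t"],c["R"].round(3).tolist(), (c["depth"]>0).mean())
E
```

```text
{'time': 0.0, 'q': array([-1.35688905e+00,  2.64788578e-01,  1.60536663e+00,  1.96385513e-05,
        1.27368068e+00, -3.69134445e-02]), 'joint_vel': array([ 1.29541440e-03,  5.50973288e-04, -1.45948347e-03,  2.13843206e-03,
       -3.09741391e-05, -7.63768258e-04]), 'joint_torque': array([ 2.28880701e-03, -5.15109229e+01, -3.67315578e+01,  3.37048441e-04,
        1.30540301e-02, -9.58843032e-07]), 'tool_pos': array([ 0.16736183, -0.65310202,  0.19684221]), 'tcp_rot': array([-3.11470248e+00, -3.92667641e-01,  2.81855165e-04]), 'wrist_force': array([-0.75176783, -0.53152359, -0.18467518]), 'torque': array([ 0.01809523, -0.00276249, -0.01735834]), 'grip_force': 0.0, 'width': 0.9985304896829592}
top [434.13198406   0.         320.39777242] [  0.         434.13198406 236.99717894] [0.36243611 0.00814947 1.0058937 ] [[-0.04, -0.999, 0.003], [-0.976, 0.039, -0.214], [0.214, -0.011, -0.977]] 0.9958854166666666
side [594.69227553   0.         325.20056653] [  0.         594.69227553 245.81531315] [0.02265192 0.90809362 0.73498423] [[-0.848, -0.53, 0.02], [-0.298, 0.444, -0.845], [0.439, -0.722, -0.534]] 0.9959993489583333
```

View pics/top0.png

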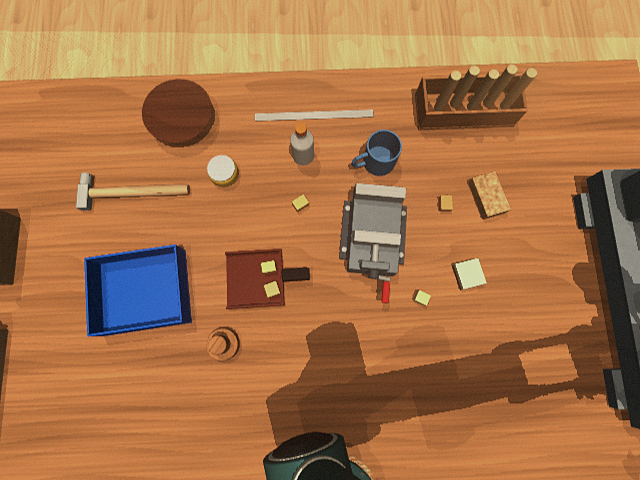

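View pics/side0.png

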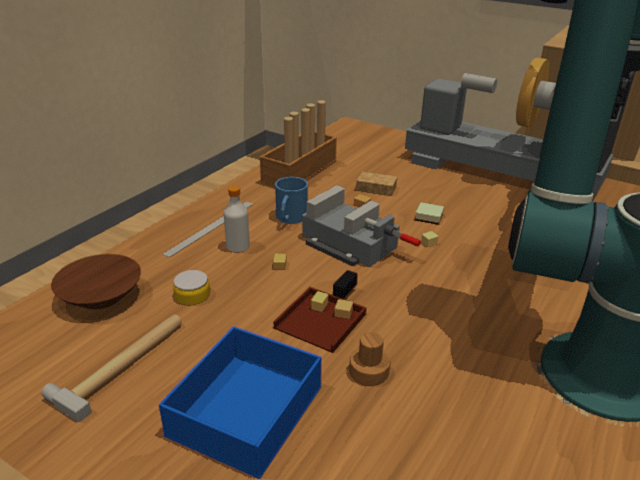

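```bash
cat >> h.py <<'E'
def comps(c,lo,hi,amin=25,xr=(0.2,1.0),yr=(-.6,.65)):
    P=pts(c); m=((P[...,2]>lo)&(P[...,2]<hi)&(P[...,0]>xr[0])&(P[...,0]<xr[1])&(P[...,1]>yr[0])&(P[...,1]<yr[1])&(c["depth"]>0)).astype(np.uint8)
    n,L,S,C=cv2.connectedComponentsWithStats(m,connectivity=4); o=[]
    for i in range(1,n):
        if S[i,4]<amin: continue
        k=L==i; Q=P[k]; zt=np.percentile(Q[:,2],90)
        T=Q[Q[:,2]>zt-.006]; r=cv2.minAreaRect((T[:,:2]*1000).astype(np.float32))
        o.append((C[i].round(),int(S[i,4]),zt,r,c["image"][k].mean(0).round()))
    return o
E
python3 - <<'E'
from h import *
for n in("top","side"):
    c=cam(n); print(n)
    for C,a,zt,r,col in comps(c,.010,.2): print(C,a,"z%.3f"%zt,"ctr",np.round(r[0],1),"sz",np.round(r[1],1),"ang %.1f"%r[2],col)
    if n=="top":
        P=pts(c)
        for nm,k in (("off-tray",(slice(255,300),slice(255,285))),):
            print()
        hsv=cv2.cvtColor(c["image"],cv2.COLOR_RGB2HSV)
        for nm,m in (("red",(c["image"][...,0]>120)&(c["image"][...,1]<50)&(c["image"][...,2]<60)),("handle",(c["image"].max(-1)<45))):
            n2,L,S,C=cv2.connectedComponentsWithStats(m.astype(np.uint8))
            for i in range(1,n2):
                if S[i,4]>40 and 200<C[i][0]<450:
                    Q=P[L==i]; print(nm,C[i].round(1),S[i,4],Q.mean(0).round(4),Q.min(0).round(3),Q.max(0).round(3))
E
```

```text
top
[474.  97.] 5371 z0.182 ctr [ 883.  -378.6] sz [ 34.9 182.6] ang 0.1 [106.  73.  44.]
[176. 110.] 3480 z0.052 ctr [899.5 330.8] sz [168.5 165.7] ang 83.0 [103.  56.  34.]
[302. 144.] 769 z0.149 ctr [791.   31.3] sz [23.5 24.2] ang 18.1 [143. 117.  91.]
[380. 152.] 1179 z0.090 ctr [ 770.7 -155.1] sz [77.9 79.8] ang 84.9 [64. 67. 73.]
[222. 170.] 758 z0.042 ctr [751.8 225.1] sz [64.1 64.1] ang 70.7 [192. 178. 148.]
[490. 194.] 1211 z0.034 ctr [ 666.6 -408.4] sz [101.4  61.9] ang 13.1 [185. 141.  86.]
[122. 190.] 1506 z0.027 ctr [712.6 437.6] sz [260.1  87.8] ang 88.8 [185. 155. 111.]
[375. 232.] 5475 z0.099 ctr [ 582.8 -126.9] sz [109.5 185.2] ang 82.1 [136. 124. 110.]
[300. 202.] 170 z0.024 ctr [666.   41.6] sz [25.5 33.6] ang 30.8 [199. 176.  93.]
[446. 202.] 196 z0.024 ctr [ 652.5 -304.1] sz [28.3 37. ] ang 85.3 [195. 149.  78.]
[131. 287.] 2987 z0.071 ctr [470.5 406.1] sz [170.7 201.1] ang 6.4 [27. 44. 84.]
[276. 278.] 959 z0.045 ctr [492.9  56.1] sz [26.  60.7] ang 1.0 [107.  72.  47.]
[469. 273.] 690 z0.027 ctr [ 481.  -341.4] sz [59.7 57.6] ang 12.3 [203. 206. 162.]
[268. 26
[... 902 characters left out ...]
] sz [60.9 66.1] ang 11.2 [151. 151. 113.]
[430. 237.] 159 z0.026 ctr [ 428.9 -229. ] sz [34.7 27.4] ang 62.0 [143. 128.  75.]
[280. 259.] 166 z0.024 ctr [665.4  40.8] sz [26.  38.2] ang 31.9 [149. 122.  60.]
[ 96. 280.] 3684 z0.052 ctr [898.9 329. ] sz [166.7 170.7] ang 60.8 [86. 48. 27.]
[191. 286.] 983 z0.042 ctr [749.9 225. ] sz [64.6 66.2] ang 41.8 [144. 127.  86.]
[333. 301.] 1623 z0.044 ctr [491.3  55.8] sz [26.7 64.2] ang 1.4 [78. 53. 31.]
[106. 371.] 2655 z0.027 ctr [695.6 440.7] sz [261.4  90. ] ang 80.8 [146. 125.  94.]
[241. 398.] 9261 z0.070 ctr [469.6 404.5] sz [172.2 203.6] ang 6.4 [17. 46. 88.]
[370. 359.] 1542 z0.075 ctr [345.8 221.3] sz [38.5 38.8] ang 49.0 [110.  73.  39.]
```

```bash
cat >> h.py <<'E'
def Rt(psi,lean=0,az=0):  # tool x yaw psi deg (tool down), then rotate by lean deg about horizontal world axis at azimuth az
    c,s=np.cos(np.radians(psi)),np.sin(np.radians(psi)); D=np.array([[c,s,0],[s,-c,0],[0,0,-1.]])
    a=np.radians(az); return Ro.from_rotvec(np.radians(lean)*np.array([np.cos(a),np.sin(a),0])).as_matrix()@D
def go(p,R,src=None,n=None):  # p in mm; prints rows
    s=bot.read_state(); p0,R0=(s["tool_pos"]*1000,Ro.from_rotvec(s["tcp_rot"]).as_matrix()) if src is None else src
    w=Ro.from_matrix(R0.T@R).as_rotvec(); d=np.asarray(p,float)-p0
    k=n or int(np.ceil(max(np.linalg.norm(w)/.12,np.linalg.norm(d)/40,1)))
    sh=[(R0@Ro.from_rotvec(w*i/k).as_matrix()).T@(d/k)/100 for i in range(k)]
    print(k,"rows turn",(w/k/.5).round(3),"shift",sh[0].round(3) if np.linalg.norm(w)<.02 else [x.round(3).tolist() for x in sh])
    return np.asarray(p,float),R
def st():
    s=bot.read_state(); R=Ro.from_rotvec(s["tcp_rot"]).as_matrix()
    print("t%.2f"%s["time"],(s["tool_pos"]*1000).round(1),"z",R[:,2].round(3),"psi %.1f"%np.degrees(np.arctan2(R[1,0],R[0,0])),"w%.3f"%s["width"],"g%.1f"%s["grip_force"],"F",s["wrist_force"].round(1),"q",s["q"].round(2))
def objs(c):
    for C,a,zt,r,col in comps(c,.010,.2): print(C,a,"z%.3f"%zt,"ctr",np.round(r[0],1),"sz",np.round(r[1],1),"ang %.1f"%r[2])
E
python3 - <<'E'
from h import *
def rect(Q): r=cv2.minAreaRect((Q[:,:2]*1000).astype(np.float32)); return np.round(r[0],1),np.round(r[1],1),round(r[2],1)
def sel(P,x,y,z): return P[(P[...,0]>x[0])&(P[...,0]<x[1])&(P[...,1]>y[0])&(P[...,1]<y[1])&(P[...,2]>z[0])&(P[...,2]<z[1])]
for n in("top","side"):
    c=cam(n); P=pts(c); I=c["image"].astype(int)
    print(n,"fixed jaw",rect(sel(P,(.62,.75),(-.25,-.05),(.096,.104))),"movjaw",rect(sel(P,(.5,.6),(-.25,-.05),(.0945,.101))),
      "bed",rect(sel(P,(.40,.75),(-.25,0),(.055,.064))),"flange",rect(sel(P,(.40,.75),(-.3,0.05),(.008,.016))))
    k=(I[...,0]>90)&(I[...,1]<40)&(I[...,2]<50)&(P[...,0]>.35)&(P[...,0]<.5)&(P[...,1]<-.08)&(P[...,1]>-.25)
    K=P[k]; print("knob",rect(K),K[:,2].min().round(3),np.percentile(K[:,2],[50,95,100]).round(4),len(K))
    tr=(I[...,0]>1.6*I[...,1])&(I[...,0]<110)&(P[...,0]>.4)&(P[...,0]<.6)&(P[...,1]>.05)&(P[...,1]<.25)&(P[...,2]<.025)
    print("tray",rect(P[tr]),"walls",rect(P[tr&(P[...,2]>.012)]))
    for x in((.485,.56),(.43,.485)): print("tray off",rect(sel(P,x,(.09,.2),(.0235,.035))))
go([431,-227,120],Rt(62.4))
E
```

```text
top fixed jaw (array([ 661.5, -138. ]), array([109.7,  26.4]), 81.3) movjaw (array([ 534.8, -121.3]), array([99.5, 73. ]), 83.9) bed (array([ 587.1, -126.6]), array([115.4, 325.8]), 84.8) flange (array([ 618.6, -133.8]), array([354.3, 278.2]), 63.4)
knob (array([ 442.5, -139.4]), array([13.5, 43. ]), 81.4) 0.05 [0.0544 0.0575 0.0578] 23
tray (array([489.7, 135.8]), array([128.9, 163.5]), 1.2) walls (array([490. , 135.4]), array([128.5, 162.7]), 1.3)
tray off (array([514. , 113.1]), array([43.4, 27.5]), 88.3)
tray off (array([463.3, 111.7]), array([29.6, 29.9]), 17.8)
side fixed jaw (array([ 660.6, -138.5]), array([112.8,  28.2]), 82.7) movjaw (array([ 535.9, -123.5]), array([104.2,  72.9]), 87.5) bed (array([ 585.2, -127. ]), array([118.9, 327.3]), 84.9) flange (array([ 604.6, -124.3]), array([356.2, 265.3]), 66.0)
knob (array([ 443.8, -136.4]), array([15.8, 47.6]), 88.2) 0.046 [0.0549 0.0596 0.0605] 102
tray (array([494.7, 134.5]), array([141.1, 167.4]), 1.5) walls (array([490.2, 134.3]), array([132.4, 166.1]), 1.9)
tray off (array([513.1, 111.8]), array([47.7, 30.4]), 82.7)
tray off (array([462.8, 110.8]), array([30.1, 31.3]), 19.8)
13 rows turn [-0.    -0.    -0.129] shift [[0.278, -0.268, 0.06], [0.294, -0.249, 0.06], [0.31, -0.23, 0.06], [0.324, -0.209, 0.06], [0.337, -0.188, 0.06], [0.348, -0.166, 0.06], [0.358, -0.143, 0.06], [0.367, -0.12, 0.06], [0.374, -0.096, 0.06], [0.379, -0.071, 0.06], [0.383, -0.047, 0.06], [0.385, -0.022, 0.06], [0.386, 0.003, 0.06]]
```

Call:
play_rows([
  [[0,0,-0.13,0.28,-0.27,0.06,50],[0,0,-0.13,0.29,-0.25,0.06,50],[0,0,-0.13,0.31,-0.23,0.06,50],[0,0,-0.13,0.32,-0.21,0.06,50],[0,0,-0.13,0.34,-0.19,0.06,50]],
], newtons=40)

```text
time: 0.72
tool_pos: [0.2686, -0.4877, 0.1679]
tcp_rot: [3.011, 0.896, 0.0]
wrist_force: [0.5, 0.7, -0.7]
width: 0.582
grip_force: 0.0
```

Call:
play_rows([
  [[0,0,-0.13,0.35,-0.17,0.06,50],[0,0,-0.13,0.36,-0.14,0.06,50],[0,0,-0.13,0.37,-0.12,0.06,50],[0,0,-0.13,0.37,-0.1,0.06,50],[0,0,-0.13,0.38,-0.07,0.06,50]],
])

```text
time: 1.13
tool_pos: [0.3696, -0.3225, 0.1382]
tcp_rot: [2.826, 1.371, 0.0]
wrist_force: [-0.0, -0.9, -0.0]
width: 0.582
grip_force: 0.0
```

Call:
play_rows([
  [[0,0,-0.13,0.38,-0.05,0.06,50],[0,0,-0.13,0.39,-0.02,0.06,50],[0,0,-0.13,0.39,0,0.06,50],[0,0,0,0,0,0,50],[0,0,0,0,0,0,50]],
])

```text
time: 1.55
tool_pos: [0.4298, -0.2226, 0.1199]
tcp_rot: [-2.678, -1.642, 0.001]
wrist_force: [-0.3, -0.3, 0.1]
width: 0.588
grip_force: 0.0
```

Run:
```python
from h import *
st(); c=cam("side"); objs(c)
a=go([431,-227,60],Rt(62.4)); go([431,-227,4],Rt(62.4),a)
```

```text
t1.55 [ 429.8 -222.6  119.9] z [-0.001  0.    -1.   ] psi 63.0 w0.588 g0.0 F [-0.3 -0.3  0.1] q [-0.53 -0.03  2.09 -0.    1.09 -0.06]
[325. 194.] 10181 z0.122 ctr [ 881.1 -376.7] sz [187.8  37.2] ang 89.8
[429. 171.] 172 z0.194 ctr [ 454.  -234.4] sz [22.1 15.9] ang 33.7
[377. 182.] 646 z0.034 ctr [ 665.1 -409.4] sz [99.1 69.4] ang 14.2
[446. 182.] 160 z0.192 ctr [ 399.9 -202.4] sz [21.2 11.9] ang 22.1
[236. 221.] 1232 z0.132 ctr [788.8  31.8] sz [24.  24.9] ang 35.4
[429. 211.] 403 z0.027 ctr [ 480.7 -342.3] sz [60.4 66.3] ang 13.3
[430. 237.] 156 z0.026 ctr [ 430.7 -229.1] sz [32.1 31.7] ang 66.6
[280. 259.] 166 z0.024 ctr [665.8  40.4] sz [26.4 39.6] ang 31.1
[ 96. 280.] 3686 z0.052 ctr [899.2 329. ] sz [167.  168.8] ang 52.0
[191. 286.] 980 z0.042 ctr [751.4 224.9] sz [66.2 65.7] ang 8.9
[333. 301.] 1625 z0.044 ctr [491.2  54.8] sz [25.5 65.3] ang 1.5
[106. 371.] 2653 z0.027 ctr [711.7 436.2] sz [262.3  89.9] ang 89.2
[241. 398.] 9275 z0.070 ctr [469.5 404.3] sz [171.8 204. ] ang 6.3
[370. 359.] 1542 z0.076 ctr [345.5 222.1] sz [39.1 39.8] ang 46.6
2 rows turn [-0.     0.001  0.009] shift [-0.01   0.014  0.301]
2 rows turn [0. 0. 0.] shift [0.   0.   0.28]
```

Call:
play_rows([
  [[0,0,0,-0.01,0.015,0.3,50],[0,0,0,-0.01,0.015,0.3,50],[0,0,0,0,0,0.28,50],[0,0,0,0,0,0.28,50],[0,0,0,0,0,0,50]],
])

```text
time: 2.02
tool_pos: [0.4258, -0.2268, -0.0007]
tcp_rot: [-2.677, -1.628, 0.008]
wrist_force: [-0.6, 0.5, 0.3]
width: 0.59
grip_force: 0.0
```

Call:
play_rows([
  [[0,0,0,0,0,0,10],[0,0,0,0,0,0,10],[0,0,0,0,0,0,10],[0,0,0,0,0,0,10],[0,0,0,0,0,0,10]],
])

```text
time: 2.43
tool_pos: [0.4324, -0.2287, 0.006]
tcp_rot: [2.679, 1.635, 0.002]
wrist_force: [-0.5, -0.3, 0.2]
width: 0.118
grip_force: 0.0
```

Call:
play_rows([
  [[0,0,0,0,0,0,10],[0,0,0,0,0,-0.3,10],[0,0,0,0,0,-0.4,10],[0,0,0,0,0,-0.4,10],[0,0,0,0,0,-0.4,10]],
])

```text
time: 2.85
tool_pos: [0.4305, -0.2273, 0.1559]
tcp_rot: [-2.681, -1.637, 0.0]
wrist_force: [1.4, -0.6, 0.3]
width: 0.115
grip_force: 0.0
```

Run:
```python
from h import *
st(); a=go([490,162,150],Rt(0)); a=go([490,162,10],Rt(0),a); go([490,162,150],Rt(180))
```

```text
t2.85 [ 430.5 -227.3  155.9] z [-0.  0. -1.] psi 62.8 w0.115 g0.0 F [ 1.4 -0.6  0.3] q [-0.54 -0.06  2.04 -0.    1.16 -0.06]
10 rows turn [-0.     0.     0.219] shift [[0.373, -0.125, 0.006], [0.358, -0.165, 0.006], [0.337, -0.203, 0.006], [0.313, -0.239, 0.006], [0.285, -0.272, 0.006], [0.254, -0.301, 0.006], [0.219, -0.327, 0.006], [0.182, -0.349, 0.006], [0.143, -0.367, 0.006], [0.102, -0.38, 0.006]]
4 rows turn [0. 0. 0.] shift [0.   0.   0.35]
18 rows turn [-0.    -0.    -0.227] shift [[0.207, -0.069, 0.003], [0.214, -0.045, 0.003], [0.218, -0.021, 0.003], [0.219, 0.004, 0.003], [0.217, 0.029, 0.003], [0.212, 0.053, 0.003], [0.205, 0.077, 0.003], [0.195, 0.1, 0.003], [0.182, 0.121, 0.003], [0.167, 0.141, 0.003], [0.15, 0.159, 0.003], [0.131, 0.175, 0.003], [0.111, 0.189, 0.003], [0.089, 0.2, 0.003], [0.065, 0.209, 0.003], [0.041, 0.215, 0.003], [0.017, 0.218, 0.003], [-0.008, 0.219, 0.003]]
```

Run:
```python
from h import *
for n in("top","side"):
    c=cam(n); print(n); objs(c)
    u,v=proj(c,[.43,-.227,.02]); u,v=int(u),int(v); save(c,n+"1.png",(max(u-90,0),max(v-70,0),u+90,v+70),3)
```

```text
top
[474.  97.] 5374 z0.182 ctr [ 883.1 -378. ] sz [182.9  34.2] ang 90.0
[176. 110.] 3485 z0.053 ctr [899.8 330.3] sz [167.  167.7] ang 84.2
[302. 144.] 771 z0.149 ctr [791.4  31. ] sz [24.  24.4] ang 85.0
[380. 151.] 1179 z0.089 ctr [ 770.8 -155.3] sz [77.8 79.3] ang 85.8
[222. 170.] 760 z0.042 ctr [751.5 225.1] sz [64.3 64.1] ang 75.0
[488. 191.] 1026 z0.034 ctr [ 669.8 -408.2] sz [94.2 61.9] ang 14.7
[122. 190.] 1509 z0.027 ctr [717.1 438.2] sz [ 87.1 261.3] ang 1.1
[375. 232.] 5461 z0.099 ctr [ 582.3 -126.2] sz [109.5 184.9] ang 81.5
[300. 202.] 167 z0.024 ctr [665.7  41.3] sz [25.7 34.2] ang 32.2
[446. 202.] 199 z0.024 ctr [ 652.3 -304.2] sz [28.5 36.5] ang 85.1
[131. 287.] 2985 z0.071 ctr [470.5 405.9] sz [170.7 201.9] ang 6.3
[276. 278.] 963 z0.045 ctr [493.1  56. ] sz [26.5 60.6] ang 1.3
[268. 266.] 167 z0.030 ctr [514.9 118.4] sz [24.1 31.4] ang 10.1
[422. 297.] 172 z0.026 ctr [ 430.8 -227.1] sz [29.8 26. ] ang 61.3
[222. 344.] 845 z0.076 ctr [346.8 221.9] sz [37.5 37.8] ang 3.3
side
[325. 194.] 10187 z0.122 ctr [ 881.5 -378.8] sz [188.8  37.5] ang 89.7
[377. 182.] 649 z0.035 ctr [ 666.1 -411. ] sz [99.5 70.2] ang 16.0
[236. 221.] 1237 z0.131 ctr [789.4  31.1] sz [24.  25.7] ang 32.0
[429. 211.] 398 z0.027 ctr [ 479.9 -341. ] sz [60.9 63.9] ang 11.3
[430. 237.] 161 z0.026 ctr [ 429.8 -227.8] sz [32.3 28.4] ang 57.3
[280. 259.] 162 z0.024 ctr [665.9  40.3] sz [26.2 40.9] ang 31.1
[ 96. 280.] 3681 z0.052 ctr [898.  328.9] sz [167.2 168. ] ang 72.6
[191. 286.] 983 z0.042 ctr [749.9 224.3] sz [64.8 65.5] ang 67.1
[333. 301.] 1626 z0.044 ctr [491.1  56.1] sz [27.  67.8] ang 0.4
[106. 371.] 2652 z0.027 ctr [704.9 437.3] sz [260.7  89.9] ang 86.0
[241. 398.] 9265 z0.070 ctr [469.6 404.4] sz [172.5 203.9] ang 6.3
[370. 359.] 1544 z0.075 ctr [346.  221.1] sz [39.9 39. ] ang 53.9
```

View pics/side1.png

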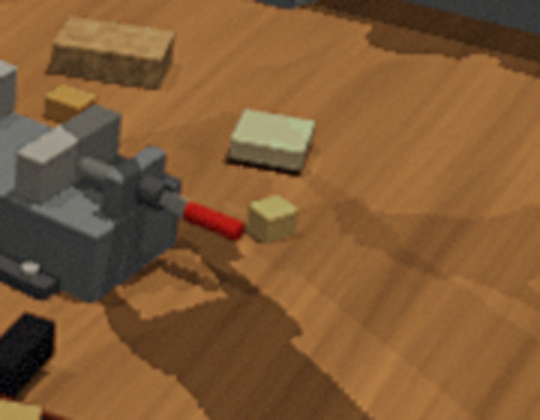

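Run:
```python
from h import *
st(); c=cam("side"); print(proj(c,[.4305,-.2273,.1559])); save(c,"side2.png",(330,60,530,260),3)
P=pts(c); m=(P[...,0]>.3)&(P[...,0]<.55)&(P[...,1]>-.32)&(P[...,1]<-.13)&(P[...,2]>.11)&(P[...,2]<.5)&(c["depth"]>0)
Q=P[m]; z=Q[:,2]; print(z.min(),len(z)); 
for a in np.arange(.12,.4,.02):
    q=Q[(z>a)&(z<a+.02)]
    if len(q): print(round(a,2),len(q),(q.min(0)*1000).round(),(q.max(0)*1000).round())
```

```text
t2.95 [ 436.4 -230.8  163. ] z [ 0.014 -0.008 -1.   ] psi 62.8 w0.119 g0.0 F [0.5 0.5 0.3] q [-0.54 -0.07  2.03 -0.    1.16 -0.06]
[436.41165812 183.68857165]
0.1971721372159712 5088
0.18 8 [ 422. -235.  197.] [ 447. -221.  199.]
0.2 130 [ 414. -236.  200.] [ 455. -212.  220.]
0.22 138 [ 414. -237.  220.] [ 454. -212.  240.]
0.24 259 [ 388. -250.  240.] [ 479. -199.  260.]
0.26 363 [ 377. -258.  260.] [ 492. -194.  280.]
0.28 429 [ 372. -253.  280.] [ 495. -188.  300.]
0.3 289 [ 391. -240.  300.] [ 472. -200.  320.]
0.32 282 [ 395. -240.  320.] [ 468. -188.  340.]
0.34 358 [ 394. -241.  340.] [ 467. -187.  360.]
0.36 410 [ 394. -259.  360.] [ 469. -187.  380.]
0.38 340 [ 394. -243.  380.] [ 469. -189.  400.]
0.4 403 [ 394. -245.  400.] [ 467. -188.  420.]
```

View pics/side2.png

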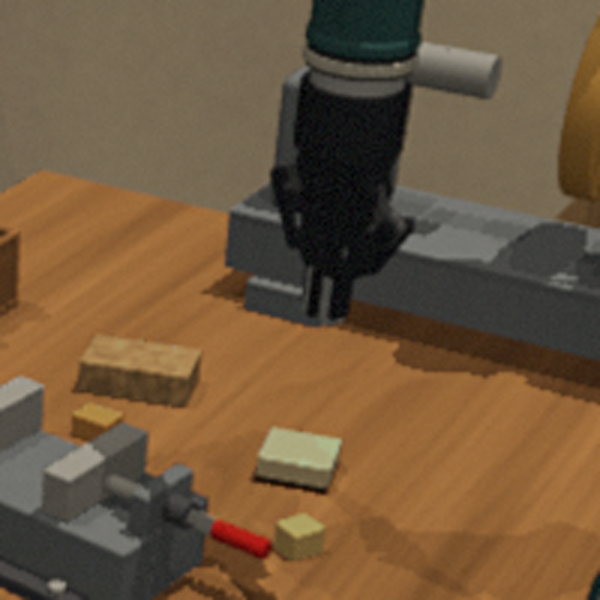

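Call:
play_rows([
  [[0,0,0,0,0,0.4,50],[0,0,0,0,0,0.4,50],[0,0,0,0,0,0.2,50],[0,0,0,0,0,0,50],[0,0,0,0,0,0,50]],
])

```text
time: 3.42
tool_pos: [0.4289, -0.2264, 0.0521]
tcp_rot: [-2.678, -1.634, 0.004]
wrist_force: [0.8, 0.7, 0.9]
width: 0.582
grip_force: 0.0
```

```bash
cat >> h.py <<'E'
def tip(n="side",r=.07):  # bottom of the fingers by depth near the TCP
    s=bot.read_state(); p=s["tool_pos"]; c=cam(n); P=pts(c)
    m=(abs(P[...,0]-p[0])<r)&(abs(P[...,1]-p[1])<r)&(P[...,2]>.03)&(c["depth"]>0)&(c["image"].max(-1)<90)
    Q=P[m]
    zs=np.sort(Q[:,2]); z0=zs[min(12,len(zs)-1)]; B=Q[Q[:,2]<z0+.02]
    print(n,"tip z %.4f"%z0,"box",(B.min(0)*1000).round(),(B.max(0)*1000).round(),"tcp",(p*1000).round(1))
E
python3 - <<'E'
from h import *
for i in range(4): st(); tip("side"); tip("top")
E
```

```text
t3.42 [ 428.9 -226.4   52.1] z [-0.005  0.003 -1.   ] psi 62.8 w0.582 g0.0 F [0.8 0.7 0.9] q [-0.54  0.05  2.14  0.    0.96 -0.06]
side tip z 0.0602 box [ 484. -171.   32.] [ 495. -157.   63.] tcp [ 428.9 -226.4   52.1]
top tip z 0.0599 box [ 484. -171.   31.] [ 500. -159.   61.] tcp [ 430.8 -227.5   54. ]
t3.52 [ 431.9 -228.2   55.2] z [ 0.001 -0.001 -1.   ] psi 62.8 w0.582 g0.0 F [ 0.9 -0.1  0.6] q [-0.54  0.05  2.14 -0.    0.96 -0.06]
side tip z 0.0603 box [ 483. -171.   31.] [ 496. -160.   63.] tcp [ 431.9 -228.2   55.2]
top tip z 0.0603 box [ 484. -172.   31.] [ 502. -159.   64.] tcp [ 432.6 -228.6   55.9]
t3.62 [ 432.8 -228.7   56.2] z [ 0.003 -0.002 -1.   ] psi 62.8 w0.589 g0.0 F [-0.3  0.1 -0.2] q [-0.54  0.05  2.13  0.    0.96 -0.06]
side tip z 0.0598 box [ 483. -170.   31.] [ 497. -159.   62.] tcp [ 432.8 -228.7   56.2]
top tip z 0.0584 box [ 484. -172.   31.] [ 502. -159.   62.] tcp [ 432.7 -228.7   56.2]
t3.72 [ 432.5 -228.6   56. ] z [ 0.003 -0.002 -1.   ] psi 62.8 w0.584 g0.0 F [-0.1 -1.2  0.6] q [-0.54  0.05  2.13  0.    0.96 -0.06]
side tip z 0.0598 box [ 484. -175.   33.] [ 499. -160.   63.] tcp [ 432.5 -228.6   56. ]
top tip z 0.0584 box [ 484. -172.   32.] [ 500. -159.   62.] tcp [ 432.2 -228.5   55.8]
```

Run:
```python
from h import *
for n in("side","top"):
    tip(n,.048)
c=cam("side"); save(c,"side3.png",(360,100,500,260),3.5)
```

```text
side tip z 0.0954 box [ 394. -253.   91.] [ 468. -202.  115.] tcp [ 432.  -228.3   55.5]
top tip z 0.1180 box [ 397. -207.   97.] [ 412. -200.  138.] tcp [ 431.7 -228.1   55.2]
```

View pics/side3.png

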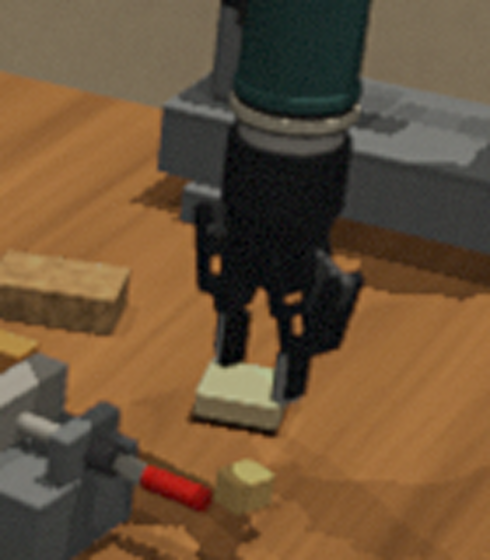

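Call:
play_rows([
  [[0,0,0,0,0,0.3,50],[0,0,0,0,0,0.3,50],[0,0,0,0,0,0.25,50],[0,0,0,0,0,0,50],[0,0,0,0,0,0,50]],
])

```text
time: 4.38
tool_pos: [0.4298, -0.2271, -0.0316]
tcp_rot: [-2.679, -1.635, 0.002]
wrist_force: [0.1, -0.2, 0.3]
width: 0.586
grip_force: 0.0
```

Call:
play_rows([
  [[0,0,0,0,0,0,10],[0,0,0,0,0,0,10],[0,0,0,0,0,0,10],[0,0,0,0,0,0,10],[0,0,0,0,0,0,10]],
])

```text
time: 4.8
tool_pos: [0.4326, -0.2287, -0.029]
tcp_rot: [2.679, 1.635, 0.003]
wrist_force: [0.3, 0.5, 7.4]
width: 0.296
grip_force: 40.3
```

Call:
play_rows([
  [[0,0,0,0,0,-0.3,10],[0,0,0,0,0,-0.4,10],[0,0,0,0,0,-0.4,10],[0,0,0,0,0,-0.4,10],[0,0,0,0,0,0,10]],
])

```text
time: 5.22
tool_pos: [0.4368, -0.2312, 0.1288]
tcp_rot: [2.669, 1.629, 0.012]
wrist_force: [1.6, -0.8, 1.1]
width: 0.294
grip_force: 39.5
```

Run:
```python
from h import *
st(); go([490,162,120],Rt(0))
```

```text
t5.22 [ 436.8 -231.2  128.8] z [ 0.014 -0.008 -1.   ] psi 62.8 w0.294 g39.5 F [ 1.6 -0.8  1.1] q [-0.54 -0.04  2.07  0.    1.09 -0.06]
10 rows turn [ 0.003 -0.002  0.219] shift [[0.374, -0.133, 0.006], [0.357, -0.173, 0.006], [0.336, -0.211, 0.006], [0.311, -0.246, 0.006], [0.282, -0.279, 0.006], [0.25, -0.308, 0.007], [0.215, -0.333, 0.007], [0.177, -0.355, 0.007], [0.137, -0.372, 0.008], [0.096, -0.385, 0.008]]
```

Call:
play_rows([
  [[0,0,0.22,0.38,-0.13,0,10],[0,0,0.22,0.36,-0.17,0,10],[0,0,0.22,0.34,-0.21,0,10],[0,0,0.22,0.31,-0.25,0,10],[0,0,0.22,0.28,-0.28,0,10]],
])

```text
time: 5.63
tool_pos: [0.4555, -0.0387, 0.1195]
tcp_rot: [3.015, 0.881, 0.002]
wrist_force: [-0.0, -0.3, 0.2]
width: 0.291
grip_force: 39.5
```

Call:
play_rows([
  [[0,0,0.22,0.25,-0.31,0,10],[0,0,0.22,0.22,-0.33,0,10],[0,0,0.22,0.18,-0.36,0,10],[0,0,0.22,0.14,-0.37,0,10],[0,0,0.22,0.1,-0.39,0,10]],
])

```text
time: 6.05
tool_pos: [0.4749, 0.1498, 0.1195]
tcp_rot: [-3.141, -0.074, -0.001]
wrist_force: [1.6, 0.4, -1.3]
width: 0.296
grip_force: 39.5
```

Call:
play_rows([
  [[0,0,0,0,0,0.2,10],[0,0,0,0,0,0.2,10],[0,0,0,0,0,0,10],[0,0,0,0,0,0,10],[0,0,0,0,0,0,10]],
])

```text
time: 6.47
tool_pos: [0.4753, 0.1478, 0.0798]
tcp_rot: [-3.14, -0.081, -0.001]
wrist_force: [0.3, -0.1, 1.3]
width: 0.294
grip_force: 39.6
```

Run:
```python
from h import *
st(); go([490,162,-25],Rt(0)); tip("side",.06)
c=cam("top"); objs(c)
```

```text
t6.47 [475.3 147.8  79.8] z [ 0.  0. -1.] psi 3.0 w0.294 g39.6 F [ 0.3 -0.1  1.3] q [ 0.25  0.04  2.1  -0.    1.01  1.77]
3 rows turn [-0.    -0.     0.035] shift [[0.051, -0.045, 0.349], [0.05, -0.046, 0.349], [0.05, -0.047, 0.349]]
side tip z 0.1164 box [461.  88.  43.] [500. 175. 136.] tcp [475.3 147.8  79.8]
[474.  97.] 5378 z0.182 ctr [ 883.1 -378.2] sz [182.6  34.6] ang 89.7
[176. 110.] 3477 z0.053 ctr [899.7 330.6] sz [167.3 166.6] ang 42.6
[302. 144.] 772 z0.149 ctr [791.2  30.9] sz [24.2 22.8] ang 71.0
[380. 152.] 1183 z0.089 ctr [ 770.2 -154.5] sz [78.9 78.7] ang 54.3
[222. 170.] 763 z0.042 ctr [751.1 225.2] sz [64.  63.9] ang 8.2
[490. 194.] 1209 z0.034 ctr [ 666.7 -408.7] sz [100.2  62.2] ang 14.5
[122. 190.] 1506 z0.027 ctr [706.9 437.8] sz [259.   87.9] ang 86.1
[375. 232.] 5489 z0.099 ctr [ 582.2 -127. ] sz [109.4 185.6] ang 82.2
[300. 202.] 168 z0.024 ctr [666.6  41.6] sz [26.2 34. ] ang 34.1
[446. 202.] 200 z0.024 ctr [ 652.5 -304.4] sz [28.9 36.3] ang 84.8
[105. 292.] 1906 z0.071 ctr [467.3 431.3] sz [170.8 149.9] ang 6.8
[288. 274.] 580 z0.046 ctr [493.2  56.1] sz [26.2 60.7] ang 2.0
[470. 273.] 690 z0.027 ctr [ 481.  -340.9] sz [59.9 56.8] ang 12.3
[267. 263.] 56 z0.031 ctr [507.8 120. ] sz [29.6 40.5] ang 88.2
[264. 278.] 51 z0.187 ctr [466.6 101.8] sz [15.2  7.9] ang 58.5
[272. 289.] 191 z0.029 ctr [463.2 111.7] sz [29.2 29.8] ang 17.4
[183. 306.] 355 z0.070 ctr [427.  302.2] sz [11.8 63.2] ang 88.4
[236. 306.] 55 z0.021 ctr [427.  192.7] sz [ 5.  45.9] ang 1.6
[220. 333.] 184 z0.073 ctr [362.5 225.9] sz [ 5.6 23.7] ang 14.9
```

Call:
play_rows([
  [[0,0,0.05,0.07,-0.07,0.2,10],[0,0,0.055,0.08,-0.07,0.3,10],[0,0,0,0,0,0.3,10],[0,0,0,0,0,0.23,10],[0,0,0,0,0,0,10]],
])

```text
time: 6.98
tool_pos: [0.4888, 0.1619, -0.026]
tcp_rot: [3.141, -0.002, -0.004]
wrist_force: [-0.0, 0.7, -0.0]
width: 0.295
grip_force: 42.8
```

Call:
play_rows([
  [[0,0,0,0,0,0,10],[0,0,0,0,0,0,10],[0,0,0,0,0,0,40],[0,0,0,0,0,0,40],[0,0,0,0,0,0,40]],
])

```text
time: 7.4
tool_pos: [0.4904, 0.1627, -0.0226]
tcp_rot: [-3.141, 0.001, -0.003]
wrist_force: [0.7, -0.0, -0.5]
width: 0.466
grip_force: 0.0
```

Call:
play_rows([
  [[0,0,0,0,0,-0.3,40],[0,0,0,0,0,-0.4,40],[0,0,0,0,0,-0.4,40],[0,0,0,0,0,-0.4,50],[0,0,0,0,0,0,50]],
])

```text
time: 7.82
tool_pos: [0.4961, 0.1645, 0.1364]
tcp_rot: [-3.137, 0.0, -0.026]
wrist_force: [1.6, 0.0, -0.1]
width: 0.59
grip_force: 0.0
```

Run:
```python
from h import *
st(); a=go([652.4,-304.3,120],Rt(-5)); go([652.4,-304.3,-32],Rt(-5),a)
c=cam("side"); objs(c)
```

```text
t7.82 [496.1 164.5 136.4] z [ 0.016  0.005 -1.   ] psi -0.0 w0.590 g0.0 F [ 1.6  0.  -0.1] q [0.27 0.01 2.01 0.   1.11 1.84]
13 rows turn [-0.001 -0.002  0.013] shift [[0.12, 0.361, 0.013], [0.122, 0.36, 0.013], [0.125, 0.359, 0.013], [0.127, 0.358, 0.013], [0.13, 0.357, 0.013], [0.132, 0.356, 0.013], [0.135, 0.356, 0.013], [0.137, 0.355, 0.013], [0.139, 0.354, 0.013], [0.142, 0.353, 0.013], [0.144, 0.352, 0.013], [0.146, 0.351, 0.013], [0.149, 0.35, 0.013]]
4 rows turn [0. 0. 0.] shift [0.   0.   0.38]
[283. 170.] 2334 z0.147 ctr [ 884.  -318.6] sz [24.7 72.9] ang 16.4
[376. 182.] 646 z0.035 ctr [ 665.4 -408.6] sz [99.8 69.6] ang 15.0
[236. 221.] 1232 z0.133 ctr [789.3  30.7] sz [24.1 26.6] ang 41.0
[359. 233.] 3988 z0.099 ctr [509.7 -13.2] sz [130.  423.7] ang 19.8
[429. 211.] 396 z0.027 ctr [ 479.6 -339.9] sz [60.1 67.6] ang 13.0
[280. 259.] 165 z0.024 ctr [665.8  40.1] sz [26.1 41.2] ang 30.1
[ 96. 280.] 3683 z0.052 ctr [899.1 329.5] sz [166.4 170.6] ang 44.6
[191. 286.] 987 z0.042 ctr [750.6 224.1] sz [64.5 67.9] ang 52.9
[331. 304.] 1898 z0.043 ctr [491.1  55.9] sz [26.3 66. ] ang 0.3
[106. 371.] 2650 z0.027 ctr [705.2 436.9] sz [262.6  91.2] ang 85.3
[241. 398.] 9271 z0.070 ctr [469.8 404.5] sz [172.4 203.8] ang 6.5
[370. 359.] 1542 z0.076 ctr [345.2 221.9] sz [39.2 38.7] ang 62.7
```

Call:
play_rows([
  [[0,0,0,0.125,0.36,0,50],[0,0,0,0.125,0.36,0,50],[0,0,0,0.125,0.36,0,50],[0,0,0,0.125,0.36,0,50],[0,0,0,0.125,0.36,0,50]],
])

```text
time: 8.28
tool_pos: [0.5514, -0.0189, 0.1254]
tcp_rot: [-3.141, -0.001, 0.002]
wrist_force: [0.9, 0.4, -0.4]
width: 0.587
grip_force: 0.0
```

Call:
play_rows([
  [[0,0,0,0.125,0.36,0,50],[0,0,0,0.125,0.36,0,50],[0,0,0,0.125,0.36,0,50],[0,0,0,0.125,0.36,0,50],[0,0,0,0.125,0.36,0,50]],
])

```text
time: 8.7
tool_pos: [0.6139, -0.199, 0.125]
tcp_rot: [-3.141, 0.0, 0.002]
wrist_force: [0.7, 0.7, -0.1]
width: 0.587
grip_force: 0.0
```

Call:
play_rows([
  [[0,0,0,0.125,0.36,0,50],[0,0,0,0.125,0.36,0,50],[0,0,0,0.125,0.36,0,50],[0,0,0.17,0,0,0.3,50],[0,0,0,0,0,0,50]],
])

```text
time: 9.12
tool_pos: [0.6487, -0.3064, 0.0899]
tcp_rot: [-3.135, 0.142, 0.012]
wrist_force: [-1.9, 0.9, -2.1]
width: 0.586
grip_force: 0.0
```

Call:
play_rows([
  [[0,0,0,0,0,0,50],[0,0,0,0,0,0,50],[0,0,0,0,0,0,50]],
])

```text
time: 9.37
tool_pos: [0.6523, -0.3045, 0.0971]
tcp_rot: [3.139, -0.13, 0.001]
wrist_force: [-0.1, -0.1, -0.5]
width: 0.584
grip_force: 0.0
```

Run:
```python
from h import *
st(); go([652.4,-304.3,-32],Rt(-5)); tip("side",.05)
for n in("side","top"): objs(cam(n))
```

```text
t9.37 [ 652.3 -304.5   97.1] z [ 0.001 -0.    -1.   ] psi -4.8 w0.584 g0.0 F [-0.1 -0.1 -0.5] q [-0.47  0.42  1.59  0.    1.13  1.18]
4 rows turn [ 0.    -0.     0.002] shift [ 0.    -0.001  0.323]
side tip z 0.1383 box [ 637. -338.  134.] [ 661. -263.  158.] tcp [ 652.3 -304.5   97.1]
[325. 194.] 10191 z0.121 ctr [ 881.8 -377. ] sz [189.5  37.7] ang 89.5
[373. 141.] 238 z0.193 ctr [ 645.8 -341.8] sz [25.8 37.4] ang 1.1
[358. 148.] 244 z0.195 ctr [ 652.6 -264.2] sz [42.7 25.1] ang 80.3
[376. 182.] 649 z0.034 ctr [ 666.4 -409. ] sz [100.4  66.6] ang 13.1
[236. 221.] 1233 z0.131 ctr [788.9  32.7] sz [23.  24.3] ang 27.7
[438. 204.] 372 z0.027 ctr [ 477.7 -391.1] sz [59.6 63.6] ang 12.6
[280. 259.] 165 z0.024 ctr [665.   41.3] sz [26.3 38.4] ang 31.6
[ 96. 280.] 3672 z0.053 ctr [899.2 329.3] sz [167.2 167.9] ang 51.5
[191. 286.] 986 z0.042 ctr [750.6 225.8] sz [66.8 67. ] ang 0.5
[331. 304.] 1875 z0.044 ctr [491.1  56.1] sz [27.  66.9] ang 0.9
[106. 371.] 2673 z0.027 ctr [711.5 436.6] sz [260.9  90.9] ang 89.2
[241. 398.] 9285 z0.070 ctr [469.9 404.7] sz [172.7 203.1] ang 6.7
[370. 359.
[... 416 characters left out ...]
 [ 653.2 -259.8] sz [27.8 20.4] ang 86.9
[122. 190.] 1512 z0.027 ctr [706.3 438.3] sz [259.2  88.4] ang 85.7
[375. 232.] 5455 z0.099 ctr [ 582.1 -126.6] sz [109.2 184.8] ang 82.1
[300. 202.] 170 z0.024 ctr [666.   41.3] sz [26.4 33.6] ang 32.3
[446. 202.] 199 z0.025 ctr [ 652.7 -304.7] sz [28.6 36.8] ang 87.1
[131. 287.] 2990 z0.071 ctr [470.5 406. ] sz [170.8 202. ] ang 6.4
[277. 275.] 774 z0.045 ctr [493.1  56.8] sz [26.2 61.8] ang 0.8
[268. 266.] 166 z0.031 ctr [514.2 118.3] sz [23.9 31. ] ang 8.6
[249. 277.] 177 z0.030 ctr [490.5 162.9] sz [25.6 27.9] ang 89.3
[272. 289.] 190 z0.029 ctr [463.5 111.9] sz [30.1 29.9] ang 17.4
[222. 344.] 851 z0.076 ctr [347.  221.3] sz [39.7 36.5] ang 88.2
```

Call:
play_rows([
  [[0,0,0,0,0,0.33,50],[0,0,0,0,0,0.33,50],[0,0,0,0,0,0.33,50],[0,0,0,0,0,0.3,50],[0,0,0,0,0,0,50]],
])

```text
time: 9.93
tool_pos: [0.6531, -0.3053, -0.0336]
tcp_rot: [3.138, -0.132, 0.003]
wrist_force: [-1.2, 0.2, 2.2]
width: 0.588
grip_force: 0.0
```

Call:
play_rows([
  [[0,0,0,0,0,0,50],[0,0,0,0,0,0,10],[0,0,0,0,0,0,10],[0,0,0,0,0,0,10],[0,0,0,0,0,0,10]],
])

```text
time: 10.35
tool_pos: [0.6526, -0.3056, -0.0316]
tcp_rot: [3.138, -0.133, 0.002]
wrist_force: [0.5, 0.4, 3.9]
width: 0.321
grip_force: 41.2
```

Call:
play_rows([
  [[0,0,0,0,0,0,10],[0,0,0,0,0,-0.4,10],[0,0,0,0,0,-0.4,10],[0,0,0,0,0,-0.4,10],[0,0,-0.17,0,0,-0.4,10]],
])

```text
time: 10.77
tool_pos: [0.6511, -0.3051, 0.128]
tcp_rot: [-3.141, -0.001, 0.003]
wrist_force: [0.6, 0.2, 0.1]
width: 0.32
grip_force: 40.6
```

Call:
play_rows([
  [[0,0,0,-0.1,-0.385,0,10],[0,0,0,-0.1,-0.385,0,10],[0,0,0,-0.1,-0.385,0,10],[0,0,0,-0.1,-0.385,0,10],[0,0,0,-0.1,-0.385,0,10]],
])

```text
time: 11.18
tool_pos: [0.6007, -0.1114, 0.127]
tcp_rot: [-3.141, 0.001, 0.001]
wrist_force: [0.3, 0.2, -0.4]
width: 0.321
grip_force: 40.6
```

Call:
play_rows([
  [[0,0,0,-0.1,-0.385,0,10],[0,0,0,-0.1,-0.385,0,10],[0,0,0,-0.1,-0.385,0,10],[0,0,0,-0.1,-0.385,0,10],[0,0,0,-0.1,-0.385,0,10]],
])

```text
time: 11.6
tool_pos: [0.5507, 0.0811, 0.127]
tcp_rot: [3.142, -0.001, -0.001]
wrist_force: [0.2, 0.9, 1.2]
width: 0.323
grip_force: 40.6
```

Call:
play_rows([
  [[0,0,0,-0.1,-0.385,0,10],[0,0,0,-0.1,-0.385,0,10],[0,0,0,-0.1,-0.385,0,10],[0,0,0,0,0,0.4,10],[0,0,0,0,0,0.3,10]],
])

```text
time: 12.02
tool_pos: [0.5227, 0.1982, 0.0579]
tcp_rot: [-3.14, -0.007, -0.007]
wrist_force: [-0.5, -0.1, -1.1]
width: 0.319
grip_force: 40.7
```

Call:
play_rows([
  [[0,0,0,0,0,0,10],[0,0,0,0,0,0,10],[0,0,0,0,0,0,10]],
])

```text
time: 12.27
tool_pos: [0.5227, 0.1949, 0.0583]
tcp_rot: [-3.141, 0.001, -0.001]
wrist_force: [-0.2, 0.2, -0.3]
width: 0.319
grip_force: 40.6
```

Run:
```python
from h import *
st(); go([522,195,-25],Rt(0))
```

```text
t12.27 [522.7 194.9  58.3] z [ 0.001  0.    -1.   ] psi -0.0 w0.319 g40.6 F [-0.2  0.2 -0.3] q [ 0.31  0.17  1.99 -0.    0.98  1.88]
3 rows turn [-0.    -0.001 -0.   ] shift [-0.003 -0.     0.278]
```

Call:
play_rows([
  [[0,0,0,0,0,0.28,10],[0,0,0,0,0,0.28,10],[0,0,0,0,0,0.28,10],[0,0,0,0,0,0,10],[0,0,0,0,0,0,10]],
])

```text
time: 12.68
tool_pos: [0.5233, 0.1947, -0.0256]
tcp_rot: [-3.141, 0.002, -0.001]
wrist_force: [-0.3, 0.4, 0.1]
width: 0.322
grip_force: 42.6
```

Call:
play_rows([
  [[0,0,0,0,0,0,43],[0,0,0,0,0,0,43],[0,0,0,0,0,0,43],[0,0,0,0,0,-0.3,43],[0,0,0,0,0,-0.4,43]],
])

```text
time: 13.1
tool_pos: [0.5182, 0.1938, 0.0408]
tcp_rot: [3.139, -0.0, -0.012]
wrist_force: [0.7, 0.3, 0.4]
width: 0.502
grip_force: 0.0
```

Call:
play_rows([
  [[0,0,0,0,0,-0.4,50],[0,0,0,0,0,-0.4,50],[0,0,0,0,0,0,50],[0,0,0,0,0,0,50],[0,0,0,0,0,0,50]],
])

```text
time: 13.52
tool_pos: [0.5222, 0.1951, 0.1242]
tcp_rot: [-3.141, 0.0, -0.002]
wrist_force: [0.6, -0.5, -0.2]
width: 0.588
grip_force: 0.0
```

Run:
```python
from h import *
st(); go([665.8,41.2,100],Rt(121.7),n=18)
```

```text
t13.52 [522.2 195.1 124.2] z [ 0.002  0.001 -1.   ] psi -0.0 w0.588 g0.0 F [ 0.6 -0.5 -0.2] q [0.31 0.1  1.94 0.   1.1  1.88]
18 rows turn [ 0.    -0.    -0.236] shift [[0.08, 0.086, 0.014], [0.069, 0.094, 0.014], [0.058, 0.102, 0.013], [0.045, 0.108, 0.013], [0.032, 0.112, 0.013], [0.019, 0.115, 0.013], [0.005, 0.117, 0.013], [-0.009, 0.117, 0.013], [-0.022, 0.115, 0.013], [-0.036, 0.111, 0.013], [-0.049, 0.106, 0.013], [-0.061, 0.1, 0.013], [-0.072, 0.092, 0.013], [-0.083, 0.083, 0.013], [-0.092, 0.073, 0.013], [-0.1, 0.061, 0.013], [-0.106, 0.049, 0.013], [-0.111, 0.036, 0.013]]
```

Call:
play_rows([
  [[0,0,-0.236,0.24,0.257,0,50],[0,0,-0.236,0.209,0.283,0,50],[0,0,-0.236,0.174,0.305,0,50],[0,0,-0.236,0.137,0.324,0,50],[0,0,-0.236,0.098,0.338,0,50]],
])

```text
time: 13.93
tool_pos: [0.6412, 0.0655, 0.1205]
tcp_rot: [-3.002, -0.922, 0.007]
wrist_force: [0.7, -0.6, 0.1]
width: 0.586
grip_force: 0.0
```

Call:
play_rows([
  [[0,0,-0.236,0.057,0.347,0,50],[0,0,-0.236,0,0,0,50],[0,0,-0.236,0,0,0,50],[0,0,-0.236,0,0,0,50],[0,0,-0.236,0,0,0,50]],
])

```text
time: 14.35
tool_pos: [0.6645, 0.0406, 0.12]
tcp_rot: [-2.604, -1.753, 0.007]
wrist_force: [0.1, -0.9, 0.8]
width: 0.585
grip_force: 0.0
```

Call:
play_rows([
  [[0,0,-0.236,0,0,0,50],[0,0,-0.236,0,0,0,50],[0,0,-0.236,0,0,0,50],[0,0,-0.236,0,0,0,50],[0,0,-0.236,0,0,0,50]],
])

```text
time: 14.77
tool_pos: [0.6643, 0.0411, 0.1202]
tcp_rot: [-1.98, -2.434, 0.005]
wrist_force: [0.4, 0.4, -0.0]
width: 0.585
grip_force: 0.0
```

Call:
play_rows([
  [[0,0,-0.236,0,0,0,50],[0,0,-0.236,0,0,0,50],[0,0,-0.236,0,0,0,50],[0,0,0,0,0,0,50],[0,0,0,0,0,0,50]],
])

```text
time: 15.18
tool_pos: [0.6648, 0.0411, 0.121]
tcp_rot: [-1.533, -2.738, 0.003]
wrist_force: [0.4, 0.4, -1.1]
width: 0.587
grip_force: 0.0
```

Run:
```python
from h import *
st(); go([665.8,41.2,-32],Rt(121.7)); a=(np.array([665.8,41.2,128]),Rt(121.7)); go([458,195,128],Rt(180),a)
for n in("side","top"): objs(cam(n))
```

```text
t15.18 [664.8  41.1 121. ] z [-0.004 -0.    -1.   ] psi 121.5 w0.587 g0.0 F [ 0.4  0.4 -1.1] q [ 0.02  0.3   1.7   0.    1.14 -0.53]
4 rows turn [-0.002 -0.001 -0.002] shift [-0.002  0.003  0.382]
9 rows turn [ 0.     0.    -0.226] shift [[0.267, -0.107, 0.0], [0.277, -0.076, 0.0], [0.284, -0.044, 0.0], [0.287, -0.012, 0.0], [0.287, 0.021, 0.0], [0.282, 0.053, 0.0], [0.275, 0.084, 0.0], [0.263, 0.115, 0.0], [0.249, 0.144, 0.0]]
[315. 137.] 1853 z0.177 ctr [ 881.6 -403.5] sz [143.3  34.7] ang 89.8
[298. 169.] 118 z0.073 ctr [ 818.1 -246.3] sz [ 18.1 138.2] ang 33.0
[261. 168.] 25 z0.054 ctr [ 942.7 -262.3] sz [ 3. 12.] ang 86.3
[377. 182.] 656 z0.035 ctr [ 665.  -407.5] sz [101.3  68.2] ang 11.6
[338. 221.] 6324 z0.097 ctr [ 641.4 -136.4] sz [232.4 278.1] ang 44.0
[263. 194.] 122 z0.195 ctr [689.9  58.8] sz [13.4 21.8] ang 28.1
[236. 221.] 1230 z0.131 ctr [789.   31.4] sz [23.1 26.1] ang 34.1
[438. 204.] 375 z0.027 ctr [ 478.  -391.8] sz [60.6 65.8] ang 13.6
[280. 259.] 163 z0.025 ctr [665.1  40.9] sz [26.  41.2] ang 31.2
[ 96. 280.] 3682 z0.052 ctr [898.4 329.9] sz [169.3 167.9] ang 
[... 309 characters left out ...]
] sz [38.6 39.7] ang 73.8
[474.  97.] 5362 z0.183 ctr [ 883.7 -378.4] sz [ 34.7 182.5] ang 0.2
[176. 110.] 3488 z0.053 ctr [899.9 330.3] sz [167.1 166.7] ang 1.0
[380. 152.] 1181 z0.089 ctr [ 770.9 -155.1] sz [78.6 79.7] ang 69.4
[216. 169.] 391 z0.043 ctr [754.1 237.8] sz [39.  64.9] ang 80.8
[489. 194.] 1221 z0.034 ctr [ 666.8 -408.6] sz [100.6  62.6] ang 15.1
[122. 190.] 1516 z0.027 ctr [717.  438.6] sz [ 88.  259.7] ang 1.0
[375. 232.] 5456 z0.099 ctr [ 582.3 -126.9] sz [109.4 184.9] ang 82.2
[131. 287.] 2989 z0.071 ctr [470.6 406. ] sz [170.8 201.5] ang 6.4
[491. 273.] 700 z0.027 ctr [ 478.8 -390.7] sz [59.9 58. ] ang 12.3
[215. 343.] 389 z0.077 ctr [347.2 227. ] sz [28.1 36.5] ang 87.6
```

Call:
play_rows([
  [[0,0,0,0,0,0.385,50],[0,0,0,0,0,0.385,50],[0,0,0,0,0,0.385,50],[0,0,0,0,0,0.37,50],[0,0,0,0,0,0,50]],
])

```text
time: 15.7
tool_pos: [0.6656, 0.0411, -0.0332]
tcp_rot: [-1.533, -2.74, 0.002]
wrist_force: [0.1, -0.4, 1.3]
width: 0.586
grip_force: 0.0
```

Call:
play_rows([
  [[0,0,0,0,0,0,50],[0,0,0,0,0,0,10],[0,0,0,0,0,0,10],[0,0,0,0,0,0,10],[0,0,0,0,0,0,10]],
])

```text
time: 16.12
tool_pos: [0.6667, 0.0412, -0.0286]
tcp_rot: [1.531, 2.743, 0.001]
wrist_force: [0.2, -0.9, -0.3]
width: 0.299
grip_force: 39.7
```

Call:
play_rows([
  [[0,0,0,0,0,0,10],[0,0,0,0,0,-0.4,10],[0,0,0,0,0,-0.4,10],[0,0,0,0,0,-0.4,10],[0,0,0,0,0,-0.4,10]],
])

```text
time: 16.53
tool_pos: [0.6657, 0.0412, 0.1321]
tcp_rot: [-1.53, -2.743, 0.001]
wrist_force: [0.3, 0.4, 0.2]
width: 0.292
grip_force: 39.7
```

Call:
play_rows([
  [[0,0,-0.226,0.267,-0.107,0,10],[0,0,-0.226,0.277,-0.076,0,10],[0,0,-0.226,0.284,-0.044,0,10],[0,0,-0.226,0.287,-0.012,0,10],[0,0,-0.226,0.287,0.021,0,10]],
])

```text
time: 16.95
tool_pos: [0.5495, 0.1272, 0.1309]
tcp_rot: [0.697, 3.063, 0.0]
wrist_force: [-0.7, 0.4, -0.1]
width: 0.292
grip_force: 39.7
```

Call:
play_rows([
  [[0,0,-0.226,0.282,0.053,0,10],[0,0,-0.226,0.275,0.084,0,10],[0,0,-0.226,0.263,0.115,0,10],[0,0,-0.226,0.249,0.144,0,10],[0,0,0,0,0,0,10]],
])

```text
time: 17.37
tool_pos: [0.4542, 0.1971, 0.1303]
tcp_rot: [0.009, -3.139, -0.001]
wrist_force: [-0.2, -0.6, -0.3]
width: 0.291
grip_force: 39.7
```

Call:
play_rows([
  [[0,0,0,0,0,0.4,10],[0,0,0,0,0,0.4,10],[0,0,0,0,0,0,10],[0,0,0,0,0,0,10],[0,0,0,0,0,0,10]],
])

```text
time: 17.78
tool_pos: [0.4596, 0.1953, 0.0519]
tcp_rot: [0.002, 3.14, 0.001]
wrist_force: [0.3, 0.3, -0.7]
width: 0.295
grip_force: 39.7
```

Run:
```python
from h import *
st(); go([458,195,-26],Rt(180))
```

```text
t17.78 [459.6 195.3  51.9] z [ 0.001  0.    -1.   ] psi 179.9 w0.295 g39.7 F [ 0.3  0.3 -0.7] q [ 0.35  0.07  2.12 -0.    0.95 -1.22]
2 rows turn [ 0.     0.001 -0.001] shift [ 0.008 -0.001  0.39 ]
```

Call:
play_rows([
  [[0,0,0,0.01,0,0.38,10],[0,0,0,0,0,0.38,10],[0,0,0,0,0,0,10],[0,0,0,0,0,0,10],[0,0,0,0,0,0,43]],
])

```text
time: 18.2
tool_pos: [0.4595, 0.1957, -0.0231]
tcp_rot: [0.002, 3.139, 0.001]
wrist_force: [-0.3, 0.1, -0.2]
width: 0.421
grip_force: 0.0
```

Call:
play_rows([
  [[0,0,0,0,0,0,43],[0,0,0,0,0,0,43],[0,0,0,0,0,-0.3,43],[0,0,0,0,0,-0.4,43],[0,0,0,0,0,-0.4,60]],
])

```text
time: 18.62
tool_pos: [0.4562, 0.1946, 0.0857]
tcp_rot: [-0.001, -3.139, 0.001]
wrist_force: [1.5, 0.9, -1.2]
width: 0.629
grip_force: 0.0
```

Call:
play_rows([
  [[0,0,0,0,0,-0.4,60],[0,0,0,0,0,0,60],[0,0,0,0,0,0,60],[0,0,0,0,0,0,60],[0,0,0,0,0,0,60]],
])

```text
time: 19.03
tool_pos: [0.4563, 0.1947, 0.1237]
tcp_rot: [-0.001, -3.14, 0.001]
wrist_force: [-0.5, -0.6, -0.3]
width: 0.704
grip_force: 0.0
```

Run:
```python
from h import *
st(); go([493,52,110],Rt(91.3),n=13)
for n in("side","top"): objs(cam(n))
```

```text
t19.03 [456.3 194.7 123.7] z [-0.002 -0.001 -1.   ] psi 180.0 w0.704 g0.0 F [-0.5 -0.6 -0.3] q [ 0.35 -0.01  2.06  0.    1.1  -1.22]
13 rows turn [-0.    -0.     0.238] shift [[-0.028, -0.11, 0.011], [-0.041, -0.106, 0.011], [-0.053, -0.1, 0.01], [-0.065, -0.093, 0.01], [-0.075, -0.085, 0.01], [-0.085, -0.075, 0.01], [-0.093, -0.064, 0.01], [-0.1, -0.053, 0.01], [-0.106, -0.041, 0.01], [-0.11, -0.028, 0.01], [-0.112, -0.014, 0.01], [-0.113, -0.001, 0.01], [-0.113, 0.012, 0.01]]
[288. 172.] 3254 z0.149 ctr [ 883.7 -333.9] sz [ 28.  102.1] ang 9.7
[377. 182.] 644 z0.035 ctr [ 665.9 -412. ] sz [99.3 71.4] ang 12.9
[236. 221.] 1241 z0.132 ctr [789.7  30.5] sz [23.5 26.7] ang 28.6
[438. 204.] 367 z0.027 ctr [ 478.1 -392.3] sz [60.2 68.7] ang 13.3
[369. 236.] 2842 z0.100 ctr [510.7  -5.3] sz [ 87.4 360.5] ang 8.4
[ 96. 280.] 3680 z0.052 ctr [899.1 329.1] sz [165.6 169.7] ang 47.9
[315. 270.] 214 z0.195 ctr [451.7 234.2] sz [21.3 11.3] ang 36.4
[191. 286.] 976 z0.042 ctr [750.7 224.7] sz [65.3 66.1] ang 29.4
[325. 309.] 2487 z0.041 ctr [490.9  55.9] sz [26.4 65.9] ang 1.2
[106. 371.] 2663 z
[... 611 characters left out ...]
7 ctr [706.3 438. ] sz [259.2  88. ] ang 85.6
[375. 232.] 5457 z0.099 ctr [ 582.3 -127.5] sz [109.6 185.7] ang 82.8
[276. 278.] 961 z0.045 ctr [493.  56.] sz [26.7 60.5] ang 1.8
[235. 263.] 214 z0.029 ctr [525.4 194.7] sz [26.1 35.4] ang 89.6
[ 93. 305.] 968 z0.071 ctr [455.9 500.4] sz [173.4  43.9] ang 19.2
[491. 273.] 694 z0.027 ctr [ 478.9 -390.4] sz [59.9 57.9] ang 11.7
[268. 266.] 165 z0.031 ctr [514.  118.5] sz [23.8 31.5] ang 8.9
[251. 277.] 103 z0.030 ctr [490.6 162.9] sz [25.  28.3] ang 89.7
[235. 294.] 95 z0.030 ctr [451.7 179.3] sz [55.6 15.7] ang 87.0
[170. 317.] 473 z0.071 ctr [416.2 355.3] sz [ 51.6 113.9] ang 6.6
[234. 340.] 161 z0.033 ctr [353.4 196.3] sz [47.2 15.4] ang 17.5
```

Call:
play_rows([
  [[0,0,0,-0.08,0.18,-0.29,60],[0,0,0,-0.08,0.18,-0.29,60],[0,0,0,-0.08,0.18,-0.29,60],[0,0,0.225,0,0,0,60],[0,0,0.225,0,0,0,60]],
], newtons=100)

```text
time: 19.55
tool_pos: [0.483, 0.2506, 0.213]
tcp_rot: [0.36, 3.119, 0.002]
wrist_force: [-0.9, -0.8, -0.2]
width: 0.702
grip_force: 0.0
```

Call:
play_rows([
  [[0,0,0.225,0,0,0,60],[0,0,0.225,0,0,0,60],[0,0,0.225,0,0,0,60],[0,0,0.225,0,0,0,60],[0,0,0.225,0,0,0,60]],
])

```text
time: 19.97
tool_pos: [0.4807, 0.2487, 0.2097]
tcp_rot: [-1.213, -2.895, 0.004]
wrist_force: [-0.4, -0.5, -0.0]
width: 0.701
grip_force: 0.0
```

Call:
play_rows([
  [[0,0,0.225,0,0,0,60],[0,0,0.225,0,0,0,60],[0,0,0.225,0,0,0,60],[0,0,0.225,0,0,0,60],[0,0,0.225,0,0,0,60]],
])

```text
time: 20.38
tool_pos: [0.4807, 0.2487, 0.2097]
tcp_rot: [-1.97, -2.445, 0.005]
wrist_force: [0.1, -1.3, 0.1]
width: 0.7
grip_force: 0.0
```

Call:
play_rows([
  [[0,0,0.225,0,0,0,60],[0,-0.24,0,0,0,0,60],[0,-0.24,0,0,0,0,60],[0,-0.24,0,0,0,0,60],[0,-0.24,0,0,0,0,60]],
])

```text
time: 20.8
tool_pos: [0.482, 0.2491, 0.2119]
tcp_rot: [1.834, 2.041, -0.453]
wrist_force: [-0.1, 1.1, 0.1]
width: 0.704
grip_force: 0.0
```

Call:
play_rows([
  [[0,-0.24,0,0,0,0,60],[0,-0.24,0,0,0,0,60],[0,-0.24,0,0,0,0,60],[0,0,0,0,0,0,60],[0,0,0,0,0,0,60]],
])

```text
time: 21.22
tool_pos: [0.4801, 0.2493, 0.2076]
tcp_rot: [1.611, 1.804, -0.73]
wrist_force: [0.5, 0.1, -0.3]
width: 0.7
grip_force: 0.0
```

Run:
```python
from h import *
st()
c=cam("side"); save(c,"side4.png"); P=pts(c); s=bot.read_state(); p=s["tool_pos"]; R=Ro.from_rotvec(s["tcp_rot"]).as_matrix()
T=((P-p)@R)*1000; m=(abs(T[...,0])<20)&(abs(T[...,1])<60)&(T[...,2]>-120)&(T[...,2]<30)&(c["depth"]>0)&(P[...,2]>.09)
t=T[m]; print(len(t),np.percentile(t[:,2],[90,97,100]).round(1));
```

```text
t21.22 [480.1 249.3 207.6] z [ 0.077 -0.743 -0.665] psi 96.7 w0.700 g0.0 F [ 0.5  0.1 -0.3] q [ 0.83  0.39  1.66 -0.6   1.7   0.83]
211 [-87.2 -58.5 -43.3]
```

Call:
play_rows([
  [[0,0.24,0,0,0,0,60],[0,0.24,0,0,0,0,60],[0,0.24,0,0,0,0,60],[0,0.24,0,0,0,0,60],[0,0.24,0,0,0,0,60]],
])

```text
time: 21.68
tool_pos: [0.4833, 0.2493, 0.2161]
tcp_rot: [1.978, 2.198, -0.219]
wrist_force: [-0.7, -0.6, -0.8]
width: 0.701
grip_force: 0.0
```

Call:
play_rows([
  [[0,0.24,0,0,0,0,60],[0,0.24,0,0,0,0,60],[0,0,0,-0.395,-0.018,0,60],[0,0,0,-0.395,-0.018,0,60],[0,0,0,-0.395,-0.018,0,60]],
])

```text
time: 22.1
tool_pos: [0.4894, 0.1277, 0.2149]
tcp_rot: [2.099, 2.332, 0.009]
wrist_force: [0.4, 0.8, -0.5]
width: 0.7
grip_force: 0.0
```

Call:
play_rows([
  [[0,0,0,-0.395,-0.018,0,60],[0,0,0,-0.395,-0.018,0,60],[0,0,0.18,0,0,0.38,60],[0,0,0,0,0,0.38,60],[0,0,0,0,0,0.38,60]],
])

```text
time: 22.52
tool_pos: [0.4962, 0.0493, 0.1006]
tcp_rot: [2.203, 2.23, 0.012]
wrist_force: [1.0, -0.7, -0.3]
width: 0.701
grip_force: 0.0
```

Call:
play_rows([
  [[0,0,0,0,0,0.35,60],[0,0,0,0,0,0,60],[0,0,0,0,0,0,60],[0,0,0,0,0,0,60]],
])

```text
time: 22.85
tool_pos: [0.4959, 0.0513, 0.0659]
tcp_rot: [2.201, 2.237, 0.006]
wrist_force: [0.1, 0.1, 0.1]
width: 0.7
grip_force: 0.0
```

Run:
```python
from h import *
st(); go([493,52,-22],Rt(91.3)); tip("side",.05)
c=cam("top"); objs(c); save(c,"top5.png",(70,220,330,360),3)
```

```text
t22.85 [495.9  51.3  65.9] z [ 0.005  0.    -1.   ] psi 90.9 w0.700 g0.0 F [0.1 0.1 0.1] q [0.05 0.05 2.11 0.   0.97 0.04]
3 rows turn [ 0.004 -0.    -0.004] shift [ 0.003 -0.011  0.293]
side tip z 0.0308 box [476.  26.  30.] [505.  91.  48.] tcp [495.9  51.3  65.9]
[474.  97.] 5368 z0.183 ctr [ 883.4 -377.7] sz [ 34.4 182.9] ang 0.3
[176. 110.] 3480 z0.053 ctr [899.9 330.8] sz [166.9 167. ] ang 57.3
[302. 144.] 770 z0.149 ctr [791.2  30.6] sz [24.5 24.6] ang 66.1
[380. 152.] 1179 z0.090 ctr [ 770.6 -155. ] sz [77.7 79.7] ang 83.4
[222. 170.] 759 z0.042 ctr [751.2 225.5] sz [64.2 63.5] ang 89.4
[490. 194.] 1211 z0.035 ctr [ 666.6 -408.7] sz [100.2  62.6] ang 14.7
[122. 190.] 1506 z0.027 ctr [716.9 438.1] sz [ 88.3 259.5] ang 0.9
[375. 232.] 5468 z0.099 ctr [ 582.8 -125.9] sz [110.  185.3] ang 81.1
[131. 287.] 2989 z0.071 ctr [470.5 406. ] sz [170.9 201.3] ang 6.5
[231. 264.] 73 z0.029 ctr [524.9 202.4] sz [34.6 11.3] ang 2.9
[491. 273.] 702 z0.026 ctr [ 479.1 -390.9] sz [60.  57.4] ang 11.4
[267. 268.] 87 z0.030 ctr [510.2 120.6] sz [16.1 25.8] ang 7.5
[252. 278.] 78 z0.031 ctr [490.2 154.9] sz [27.5  9.3] ang 0.1
[303. 281.] 110 z0.194 ctr [442.3  43.3] sz [5.8 4. ] ang 86.2
[273. 292.] 360 z0.029 ctr [463.2 105.1] sz [40.2 70.7] ang 27.8
[230. 291.] 56 z0.029 ctr [460.8 203.5] sz [31.7  7.9] ang 0.4
[214. 344.] 373 z0.077 ctr [346.9 227.8] sz [37.  25.9] ang 0.2
```

View pics/top5.png

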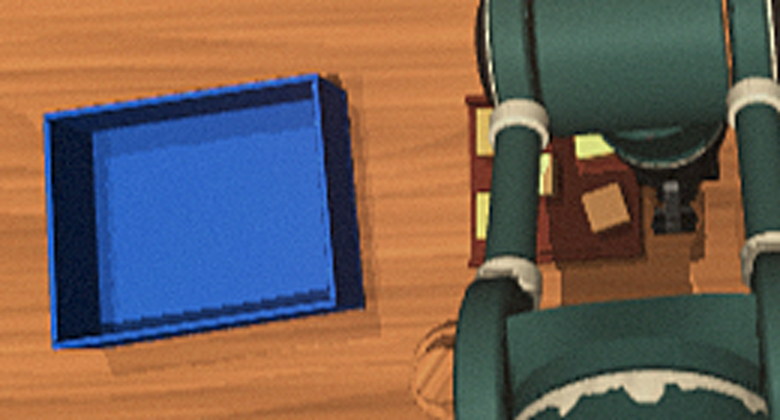

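Call:
play_rows([
  [[0,0,0,0.01,-0.015,0.29,60],[0,0,0,0,-0.015,0.29,60],[0,0,0,0,0,0.29,60],[0,0,0,0,0,0,60],[0,0,0,0,0,0,60]],
])

```text
time: 23.37
tool_pos: [0.4909, 0.0529, -0.0236]
tcp_rot: [-2.201, -2.241, 0.001]
wrist_force: [-0.1, 0.7, 0.1]
width: 0.702
grip_force: 0.0
```

Call:
play_rows([
  [[0,0,0,0,0,0,10],[0,0,0,0,0,0,10],[0,0,0,0,0,0,10],[0,0,0,0,0,0,10],[0,0,0,0,0,0,10]],
], newtons=110)

```text
time: 23.78
tool_pos: [0.4935, 0.0529, -0.0215]
tcp_rot: [2.199, 2.239, 0.005]
wrist_force: [0.3, -0.8, 8.0]
width: 0.29
grip_force: 107.4
```

Call:
play_rows([
  [[0,0,0,0,0,0,10],[0,0,0,0,0,0,10],[0,0,0,0,0,-0.1,10],[0,0,0,0,0,-0.15,10],[0,0,0,0,0,-0.15,10]],
])

```text
time: 24.2
tool_pos: [0.49, 0.0526, 0.0165]
tcp_rot: [-2.201, -2.241, 0.002]
wrist_force: [0.1, -0.4, -2.5]
width: 0.286
grip_force: 108.4
```

Call:
play_rows([
  [[0,0,0,0,0,0,10],[0,0,0,0,0,0,10],[0,0,0,0,0,0,10],[0,0,0,0,0,0,10]],
])

```text
time: 24.53
tool_pos: [0.4897, 0.0527, 0.0148]
tcp_rot: [-2.201, -2.24, 0.002]
wrist_force: [-0.2, -0.6, -2.7]
width: 0.287
grip_force: 108.4
```

Run:
```python
from h import *
st(); c=cam("side"); P=pts(c); I=c["image"].astype(int)
save(c,"side6.png",(230,230,400,370),3.5)
tr=(I[...,0]>1.7*I[...,1])&(I[...,0]<110)&(P[...,0]>.40)&(P[...,0]<.6)&(P[...,1]>.09)&(P[...,1]<.26)&(P[...,2]>.015)
Q=P[tr]
for y in np.arange(.1,.24,.02):
    q=Q[abs(Q[:,1]-y)<.01]; print(y.round(2),len(q),np.percentile(q[:,2]*1000,[10,50,95]).round(1) if len(q) else "")
```

```text
t24.53 [489.7  52.7  14.8] z [-0.002 -0.    -1.   ] psi 91.0 w0.287 g108.4 F [-0.2 -0.6 -2.7] q [ 0.06  0.12  2.15 -0.    0.88  0.04]
0.1 277 [40.3 44.5 56. ]
0.12 258 [39.4 41.5 55.4]
0.14 337 [39.4 41.8 55.2]
0.16 221 [39.6 41.8 55.2]
0.18 164 [39.2 42.4 56.2]
0.2 292 [39.1 41.3 55. ]
0.22 274 [37.9 40.8 53.8]
```

View pics/side6.png

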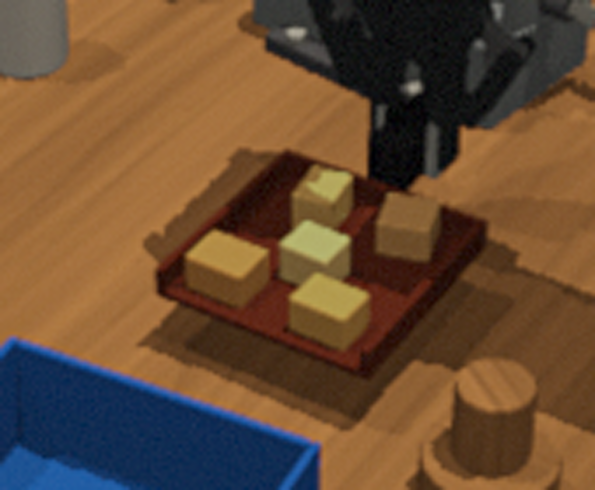

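Call:
play_rows([
  [[0,0,0,0,0,-0.1,10],[0,0,0,0,0,-0.2,10],[0,0,0,0,0,-0.2,10],[0,0,0,0,0,-0.1,10],[0,0,0,0,0,0,10]],
])

```text
time: 25.0
tool_pos: [0.4934, 0.0529, 0.0787]
tcp_rot: [2.199, 2.238, 0.007]
wrist_force: [0.5, 0.3, -2.9]
width: 0.287
grip_force: 108.6
```

Call:
play_rows([
  [[0,0,-0.04,0,0,0,10],[0,0,-0.08,0,0,0,10],[0,0,-0.07,0,0,0,10],[0,0,0,0.05,0.01,0,10],[0,0,0,0.1,0.02,0,10]],
])

```text
time: 25.42
tool_pos: [0.4909, 0.0677, 0.0743]
tcp_rot: [-2.094, -2.34, 0.003]
wrist_force: [1.2, -0.4, -3.6]
width: 0.287
grip_force: 108.6
```

Call:
play_rows([
  [[0,0,0,0.15,0.02,0,10],[0,0,0,0.2,0.02,0,10],[0,0,0,0.2,0.02,0,10],[0,0,0,0.2,0.02,0,10],[0,0,0,0.2,0.02,0,10]],
])

```text
time: 25.83
tool_pos: [0.4906, 0.1652, 0.0749]
tcp_rot: [-2.093, -2.342, 0.001]
wrist_force: [-1.2, -0.3, -2.7]
width: 0.287
grip_force: 108.6
```

Call:
play_rows([
  [[0,0,0,0.18,0.02,0,10],[0,0,0,0.15,0.02,0,10],[0,0,0,0.1,0.02,0,10],[0,0,0,0.05,0.01,0,10],[0,0,0,0,0,0,10]],
])

```text
time: 26.25
tool_pos: [0.4927, 0.2131, 0.0753]
tcp_rot: [-2.091, -2.344, 0.001]
wrist_force: [-0.6, 0.2, -2.9]
width: 0.288
grip_force: 108.5
```

Call:
play_rows([
  [[0,0,0,0,0,0,10],[0,0,0,0,0,0,10]],
])

```text
time: 26.42
tool_pos: [0.4927, 0.2114, 0.0754]
tcp_rot: [-2.093, -2.342, 0.001]
wrist_force: [0.0, 0.4, -3.1]
width: 0.289
grip_force: 108.6
```

Run:
```python
from h import *
st(); c=cam("side"); save(c,"side7.png",(150,200,430,480),2.1); go([492,211,76],Rt(96.4))
```

```text
t26.42 [492.7 211.4  75.4] z [-0.001 -0.001 -1.   ] psi 96.4 w0.289 g108.6 F [ 0.   0.4 -3.1] q [ 0.36  0.11  2.02 -0.    1.01  0.25]
1 rows turn [-0.001  0.001  0.   ] shift [-0.001 -0.008 -0.005]
```

View pics/side7.png

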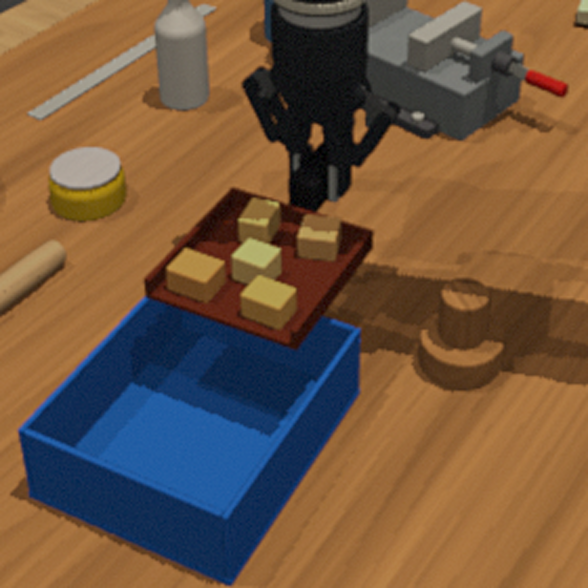

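Call:
play_rows([
  [[0,-0.24,0,-0.019,0,-0.2,10],[0,-0.24,0,-0.019,0,-0.2,10],[0,-0.24,0,-0.019,0,-0.2,10],[0,-0.24,0,-0.019,0,-0.2,10],[0,-0.24,0,-0.019,0,-0.2,10]],
])

```text
time: 26.88
tool_pos: [0.4924, 0.2264, 0.1765]
tcp_rot: [1.76, 1.963, -0.543]
wrist_force: [0.4, 1.1, -2.8]
width: 0.292
grip_force: 108.7
```

Call:
play_rows([
  [[0,-0.24,0,-0.019,0,-0.2,10],[0,-0.24,0,-0.019,0,-0.2,10],[0,0,0,0,0,0,10],[0,0,0,0,0,0,10],[0,0,0,0,0,0,10]],
])

```text
time: 27.3
tool_pos: [0.489, 0.2473, 0.207]
tcp_rot: [1.612, 1.805, -0.72]
wrist_force: [0.0, 0.4, -1.5]
width: 0.292
grip_force: 108.9
```

Call:
play_rows([
  [[0,0,0,0,0,0,10],[0,0,0,0,0,0,10],[0,0,0,0,0,0,10],[0,0,0,0,0,0,10],[0,0,0,0,0,0,10]],
])

```text
time: 27.72
tool_pos: [0.4891, 0.247, 0.2081]
tcp_rot: [1.613, 1.803, -0.719]
wrist_force: [-0.3, 0.1, -2.1]
width: 0.284
grip_force: 108.9
```

Run:
```python
from h import *
st(); c=cam("side"); save(c,"side8.png",(130,200,430,480),2)
```

```text
t27.72 [489.1 247.  208.1] z [ 0.083 -0.739 -0.668] psi 96.3 w0.284 g108.9 F [-0.3  0.1 -2.1] q [ 0.82  0.39  1.66 -0.6   1.69  0.83]
```

View pics/side8.png

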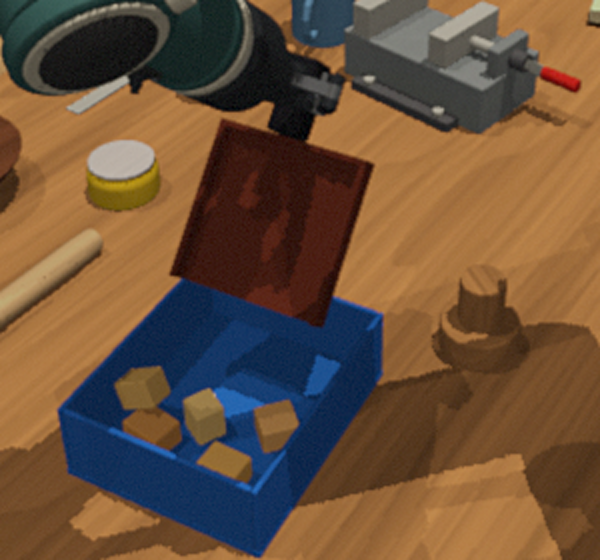

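Call:
play_rows([
  [[0,0.24,0,0.043,0,0.196,10],[0,0.24,0,0.043,0,0.196,10],[0,0.24,0,0.043,0,0.196,10],[0,0.24,0,0.043,0,0.196,10],[0,0.24,0,0.043,0,0.196,10]],
])

```text
time: 28.18
tool_pos: [0.494, 0.211, 0.117]
tcp_rot: [1.969, 2.204, -0.227]
wrist_force: [0.3, -0.2, -3.1]
width: 0.287
grip_force: 108.8
```

Call:
play_rows([
  [[0,0.24,0,0.043,0,0.196,10],[0,0.24,0,0.043,0,0.196,10],[0,0,0,-0.2,-0.025,0,10],[0,0,0,-0.3,-0.035,0,10],[0,0,0,-0.3,-0.035,0,10]],
])

```text
time: 28.6
tool_pos: [0.4916, 0.1297, 0.0755]
tcp_rot: [-2.092, -2.343, 0.002]
wrist_force: [0.1, 0.1, -1.1]
width: 0.289
grip_force: 108.7
```

Call:
play_rows([
  [[0,0,0,-0.3,-0.035,0,10],[0,0,0,-0.3,-0.035,0,10],[0,0,0,-0.2,-0.025,0,10],[0,0,0,0,0,0,10],[0,0,0,0,0,0,10]],
])

```text
time: 29.02
tool_pos: [0.4917, 0.0499, 0.076]
tcp_rot: [2.096, 2.34, -0.001]
wrist_force: [0.1, 0.4, -1.6]
width: 0.288
grip_force: 108.7
```

Run:
```python
from h import *
st(); go([493,53,-20],Rt(96.4))
c=cam("side"); P=pts(c); B=P[(abs(P[...,0]-.47)<.07)&(abs(P[...,1]-.405)<.08)&(P[...,2]>.015)]; print("bin z max",np.percentile(B[:,2],[50,90,99,100]).round(3))
I=c["image"].astype(int); tr=(I[...,0]>1.7*I[...,1])&(I[...,0]<110)&(P[...,0]>.40)&(P[...,0]<.6)&(P[...,1]>.09)&(P[...,1]<.26)&(P[...,2]>.015)
Q=P[tr]
for y in np.arange(.1,.24,.02):
    q=Q[abs(Q[:,1]-y)<.01]; print(y.round(2),len(q),np.percentile(q[:,2]*1000,[10,50,95]).round(1) if len(q) else "")
```

```text
t29.02 [491.7  49.9  76. ] z [-0. -0. -1.] psi 96.3 w0.288 g108.7 F [ 0.1  0.4 -1.6] q [ 0.05  0.03  2.11 -0.    1.   -0.06]
3 rows turn [-0.     0.    -0.001] shift [0.01  0.006 0.32 ]
bin z max [0.028 0.048 0.056 0.059]
0.1 527 [101.  102.9 116.3]
0.12 463 [100.8 102.5 115.6]
0.14 463 [100.7 102.5 115.9]
0.16 513 [100.6 102.4 115.8]
0.18 513 [100.5 102.4 115.5]
0.2 588 [100.3 102.3 114.8]
0.22 160 [ 98.6 101.9 113.6]
```

Call:
play_rows([
  [[0,0,0,0.03,0.015,0.3,10],[0,0,0,0,0,0.3,10],[0,0,0,0,0,0.2,10],[0,0,0,0,0,0.1,10],[0,0,0,0,0,0.06,10]],
])

```text
time: 29.48
tool_pos: [0.4913, 0.0549, -0.0217]
tcp_rot: [-2.089, -2.343, 0.005]
wrist_force: [-14.5, -8.3, 28.1]
width: 0.29
grip_force: 113.2
```

Call:
play_rows([
  [[0,0,0,0,0,0.01,10],[0,0,0,0,0,0,10],[0,0,0,0,0,0,50],[0,0,0,0,0,0,50],[0,0,0,0,0,0,50]],
])

```text
time: 29.9
tool_pos: [0.4946, 0.0545, -0.0199]
tcp_rot: [2.092, 2.342, 0.003]
wrist_force: [-0.1, 0.8, -0.3]
width: 0.589
grip_force: 0.0
```

Call:
play_rows([
  [[0,0,0,0,0,0,50],[0,0,0,0,0,-0.3,75],[0,0,0,0,0,-0.4,75],[0,0,0,0,0,-0.4,75],[0,0,0,0,0,-0.4,75]],
], newtons=50)

```text
time: 30.32
tool_pos: [0.4926, 0.0542, 0.1305]
tcp_rot: [-2.093, -2.342, 0.0]
wrist_force: [2.0, 0.8, 0.4]
width: 0.876
grip_force: 0.0
```

```bash
cat >> h.py <<'E'
def tcp(tip,R,off=40): return np.asarray(tip,float)+off*R[:,2]
E
python3 - <<'E'
from h import *
st()
for n in("side","top"): objs(cam(n))
R=Rt(12); go(tcp([480,-391,100],R),R,n=18)
E
```

```text
t30.32 [492.6  54.2 130.5] z [-0.  0. -1.] psi 96.4 w0.876 g0.0 F [2.  0.8 0.4] q [ 0.06 -0.02  2.05  0.    1.11 -0.05]
[323. 194.] 9433 z0.145 ctr [ 703.  -171.8] sz [126.2 689.3] ang 40.1
[389. 181.] 163 z0.035 ctr [ 640.4 -428.5] sz [49.4 89.5] ang 63.1
[373. 186.] 32 z0.028 ctr [ 662.9 -379.7] sz [ 8.1 10.9] ang 55.4
[236. 221.] 1239 z0.132 ctr [789.7  29.9] sz [23.6 28.1] ang 28.9
[438. 204.] 371 z0.027 ctr [ 478.2 -392.5] sz [60.6 64.8] ang 14.8
[ 96. 280.] 3684 z0.052 ctr [898.7 329. ] sz [166.2 169.2] ang 37.8
[191. 286.] 987 z0.042 ctr [750.5 225.1] sz [65.8 67.3] ang 75.0
[335. 301.] 1195 z0.045 ctr [492.   58.3] sz [26.4 63.4] ang 6.3
[106. 371.] 2658 z0.027 ctr [694.7 440.7] sz [263.7  88.1] ang 81.2
[240. 400.] 10649 z0.069 ctr [469.7 404.1] sz [171.5 204. ] ang 6.6
[370. 359.] 1538 z0.076 ctr [345.2 221.5] sz [39.5 38.9] ang 85.5
[232. 407.] 405 z0.037 ctr [478.5 426.5] sz [23.7 27.6] ang 64.9
[474.  97.] 5376 z0.182 ctr [ 883.5 -377.4] sz [ 35.1 182.4] ang 0.4
[176. 110.] 3490 z0.053 ctr [899.7 330.5] sz [166.5 166.5] ang 68.0
[302. 144.] 771 z0.149 ctr [791.9  31.2] s
[... 529 characters left out ...]
9  36.7] sz [17.8 26.9] ang 88.4
[270. 299.] 214 z0.024 ctr [434.4 121.7] sz [ 61.8 130.7] ang 40.6
[118. 307.] 233 z0.029 ctr [436.5 456.6] sz [33.9 26.5] ang 3.7
[143. 309.] 226 z0.029 ctr [428.8 401.5] sz [30.6 30. ] ang 51.1
18 rows turn [ 0.001 -0.001  0.164] shift [[-0.245, -0.039, 0.043], [-0.247, -0.019, 0.043], [-0.248, 0.001, 0.043], [-0.247, 0.021, 0.043], [-0.244, 0.042, 0.043], [-0.24, 0.061, 0.043], [-0.234, 0.081, 0.043], [-0.227, 0.1, 0.044], [-0.218, 0.118, 0.044], [-0.207, 0.136, 0.044], [-0.196, 0.152, 0.044], [-0.182, 0.168, 0.044], [-0.168, 0.182, 0.044], [-0.153, 0.195, 0.044], [-0.136, 0.207, 0.043], [-0.119, 0.217, 0.043], [-0.1, 0.226, 0.043], [-0.082, 0.234, 0.043]]
```

Call:
play_rows([
  [[0,0,0,-0.37,-0.052,0,75],[0,0,0,-0.37,-0.052,0,75],[0,0,0,-0.37,-0.052,0,75],[0,0,0,-0.37,-0.052,0,75],[0,0,0,-0.37,-0.052,0,75]],
])

```text
time: 30.83
tool_pos: [0.4879, -0.1341, 0.129]
tcp_rot: [2.092, 2.343, 0.001]
wrist_force: [-0.8, -0.2, -0.6]
width: 0.88
grip_force: 0.0
```

Call:
play_rows([
  [[0,0,0,-0.37,-0.052,0,75],[0,0,0,-0.37,-0.052,0,75],[0,0,0,-0.37,-0.052,0,75],[0,0,0,-0.37,-0.052,0,75],[0,0,0,-0.37,-0.052,0,75]],
])

```text
time: 31.25
tool_pos: [0.4826, -0.3212, 0.1287]
tcp_rot: [2.093, 2.342, 0.0]
wrist_force: [0.4, 0.2, 0.2]
width: 0.877
grip_force: 0.0
```

Call:
play_rows([
  [[0,0,0,-0.36,-0.052,0,75],[0,0,0,-0.36,-0.052,0,75],[0,0,0,0,0,0,75],[0,0,0,0,0,0,75],[0,0,0,0,0,0,75]],
])

```text
time: 31.67
tool_pos: [0.4804, -0.3916, 0.1282]
tcp_rot: [-2.093, -2.341, -0.001]
wrist_force: [0.3, 0.6, -0.7]
width: 0.878
grip_force: 0.0
```

Run:
```python
from h import *
st(); R=Rt(12.5,45,-77.5); print(R.round(2).tolist())
objs(cam("side")) 
a=go(tcp([480,-391,110],R),R)
```

```text
t31.67 [ 480.4 -391.6  128.2] z [-0.001  0.001 -1.   ] psi 96.4 w0.878 g0.0 F [ 0.3  0.6 -0.7] q [-0.72  0.21  1.8   0.    1.13 -0.84]
[[0.69, 0.22, 0.69], [0.15, -0.98, 0.15], [0.71, -0.0, -0.71]]
[324. 194.] 10075 z0.122 ctr [ 883.2 -377.6] sz [ 39.3 189. ] ang 0.2
[429. 139.] 72 z0.197 ctr [ 522.  -383.5] sz [13.  23.7] ang 9.4
[464. 146.] 67 z0.198 ctr [ 432.  -394.7] sz [25.7 11.4] ang 62.3
[376. 182.] 651 z0.035 ctr [ 665.1 -410.2] sz [99.8 67.2] ang 13.4
[236. 221.] 1237 z0.132 ctr [789.1  31.7] sz [23.4 26.7] ang 27.7
[438. 204.] 372 z0.027 ctr [ 478.7 -393.8] sz [60.7 67.3] ang 10.9
[ 96. 280.] 3676 z0.052 ctr [898.4 330. ] sz [168.5 169.3] ang 30.5
[191. 286.] 978 z0.042 ctr [750.2 224.2] sz [65.2 66.4] ang 84.9
[335. 301.] 1193 z0.045 ctr [492.3  58.6] sz [26.3 64.8] ang 5.7
[106. 371.] 2662 z0.027 ctr [721.4 439. ] sz [ 88.8 261.4] ang 3.9
[240. 400.] 10631 z0.069 ctr [469.5 405. ] sz [172.2 203.6] ang 6.5
[370. 359.] 1531 z0.076 ctr [344.8 221.4] sz [39.3 38. ] ang 55.3
[232. 407.] 409 z0.037 ctr [479.5 426.5] sz [24.8 29.6] ang 63.5
14 rows turn [-0.082  0.091  0.198] shift [[0.002, 0.02, 0.033], [0.002, 0.018, 0.034], [0.003, 0.016, 0.035], [0.002, 0.015, 0.036], [0.002, 0.013, 0.036], [0.002, 0.011, 0.037], [0.001, 0.01, 0.038], [0.0, 0.008, 0.038], [-0.001, 0.007, 0.038], [-0.002, 0.005, 0.038], [-0.003, 0.004, 0.038], [-0.005, 0.003, 0.038], [-0.006, 0.002, 0.038], [-0.008, 0.001, 0.038]]
```

Call:
play_rows([
  [[-0.082,0.091,0.198,0,0.02,0.035,75],[-0.082,0.091,0.198,0,0.02,0.035,75],[-0.082,0.091,0.198,0,0.015,0.035,75],[-0.082,0.091,0.198,0,0.015,0.035,75],[-0.082,0.091,0.198,0,0.01,0.035,75]],
])

```text
time: 32.13
tool_pos: [0.4912, -0.3894, 0.1125]
tcp_rot: [-2.552, -1.712, -0.471]
wrist_force: [-0.5, 0.4, 0.8]
width: 0.877
grip_force: 0.0
```

Call:
play_rows([
  [[-0.082,0.091,0.198,0,0.01,0.035,75],[-0.082,0.091,0.198,0,0.01,0.035,75],[-0.082,0.091,0.198,0,0.01,0.035,75],[-0.082,0.091,0.198,0,0.005,0.035,75],[-0.082,0.091,0.198,0,0.005,0.035,75]],
])

```text
time: 32.55
tool_pos: [0.5001, -0.3879, 0.097]
tcp_rot: [-2.789, -0.954, -0.889]
wrist_force: [0.5, 0.0, -0.9]
width: 0.878
grip_force: 0.0
```

Call:
play_rows([
  [[-0.082,0.091,0.198,0,0,0.035,75],[-0.082,0.091,0.198,0,0,0.035,75],[-0.082,0.091,0.198,0,0,0.035,75],[-0.082,0.091,0.198,0,0,0.035,75],[0,0,0,0,0,0,75]],
])

```text
time: 32.97
tool_pos: [0.5056, -0.3811, 0.0825]
tcp_rot: [-2.807, -0.298, -1.16]
wrist_force: [-1.1, 0.2, -0.4]
width: 0.879
grip_force: 0.0
```

Call:
play_rows([
  [[0,0,0,0,0,0,75],[0,0,0,0,0,0,75]],
])

```text
time: 33.13
tool_pos: [0.5082, -0.3859, 0.0865]
tcp_rot: [-2.812, -0.31, -1.165]
wrist_force: [-0.2, -0.6, 1.0]
width: 0.876
grip_force: 0.0
```

Run:
```python
from h import *
st(); R=Rt(12.5,45,-77.5)
objs(cam("top")) 
c=cam("side"); P=pts(c); s=bot.read_state(); p=s["tool_pos"]; Rc=Ro.from_rotvec(s["tcp_rot"]).as_matrix()
T=((P-p)@Rc)*1000; m=(abs(T[...,0])<14)&(abs(T[...,1])<65)&(T[...,2]>-120)&(T[...,2]<30)&(c["depth"]>0)&(P[...,2]>.05)
t=T[m]; print(len(t),np.percentile(t[:,2],[90,97,99,100]).round(1)); save(c,"s9.png",(370,80,530,240),3)
u=np.array([np.cos(np.radians(12.5)),np.sin(np.radians(12.5)),0])
g=go(tcp(np.array([478.7,-391.3,11])+8*u,R),R)
```

```text
t33.13 [ 508.2 -385.9   86.5] z [ 0.69   0.152 -0.707] psi 12.6 w0.876 g0.0 F [-0.2 -0.6  1. ] q [-1.12  0.2   2.14  1.06  0.91 -0.5 ]
[474.  97.] 5381 z0.182 ctr [ 883.  -377.8] sz [182.7  34.1] ang 89.9
[176. 110.] 3479 z0.052 ctr [899.4 330.9] sz [167.2 166.8] ang 53.3
[302. 144.] 768 z0.149 ctr [790.8  30.7] sz [23.8 24.6] ang 55.7
[380. 152.] 1183 z0.090 ctr [ 770.3 -154.9] sz [78.8 78.3] ang 66.9
[222. 170.] 763 z0.042 ctr [751.4 224.9] sz [64.6 63.6] ang 83.7
[490. 194.] 1213 z0.034 ctr [ 666.8 -408.1] sz [100.6  62.1] ang 13.8
[122. 190.] 1512 z0.027 ctr [710.3 437.8] sz [259.9  87.8] ang 87.7
[375. 231.] 5459 z0.099 ctr [ 582.3 -126.8] sz [109.6 184.9] ang 82.2
[130. 286.] 3516 z0.070 ctr [470.4 406.2] sz [170.5 202.3] ang 6.3
[276. 277.] 776 z0.045 ctr [493.5  58.4] sz [26.4 61.8] ang 6.6
[520. 283.] 2497 z0.194 ctr [ 416.2 -404.8] sz [ 41.2 137.7] ang 19.2
[118. 307.] 230 z0.029 ctr [436.6 456.4] sz [34.  26.6] ang 3.1
[143. 309.] 231 z0.029 ctr [428.7 401.4] sz [29.5 30.2] ang 51.1
[222. 344.] 851 z0.076 ctr [347.  222.1] sz [38.6 36.5] ang 88.1
370 [-51.1 -46.2 -44.1 -43.1]
3 rows turn [ 0.001 -0.     0.001] shift [-0.232 -0.009  0.26 ]
```

Call:
play_rows([
  [[0,0,0,-0.232,-0.01,0.26,75],[0,0,0,-0.232,-0.01,0.26,75],[0,0,0,-0.232,-0.01,0.26,75],[0,0,0,0,0,0,75],[0,0,0,0,0,0,75]],
])

```text
time: 33.65
tool_pos: [0.5131, -0.3818, -0.0198]
tcp_rot: [-2.81, -0.305, -1.163]
wrist_force: [0.1, 1.1, 0.4]
width: 0.878
grip_force: 0.0
```

Call:
play_rows([
  [[0,0,0,0,0,0,40],[0,0,0,0,0,0,40],[0,0,0,0,0,0,40],[0,0,0,0,0,0,40],[0,0,0,0,0,0,40]],
], newtons=60)

```text
time: 34.07
tool_pos: [0.5131, -0.383, -0.017]
tcp_rot: [-2.813, -0.306, -1.168]
wrist_force: [-2.4, -0.3, 3.8]
width: 0.641
grip_force: 64.1
```

Call:
play_rows([
  [[0,0,0,0.14,0,-0.14,40],[0,0,0,0.28,0,-0.28,40],[0,0,0,0.28,0,-0.28,40],[0,0,0,0,0,0,40],[0,0,0,0,0,0,40]],
])

```text
time: 34.48
tool_pos: [0.5135, -0.3841, 0.0839]
tcp_rot: [-2.816, -0.309, -1.17]
wrist_force: [-0.5, -0.4, -1.3]
width: 0.647
grip_force: 63.9
```

Run:
```python
from h import *
st(); s=bot.read_state(); R0=Ro.from_rotvec(s["tcp_rot"]).as_matrix(); tip0=s["tool_pos"]*1000-40*R0[:,2]; print("tip",tip0.round(1))
R=Rt(12.5,-45,-77.5); a=go(tcp(tip0,R),R,n=14)
```

```text
t34.48 [ 513.5 -384.1   83.9] z [ 0.693  0.147 -0.706] psi 12.8 w0.647 g63.9 F [-0.5 -0.4 -1.3] q [-1.1   0.21  2.15  1.07  0.89 -0.51]
tip [ 485.8 -390.   112.1]
14 rows turn [ 0.001 -0.225 -0.   ] shift [[-0.029, -0.0, -0.029], [-0.032, -0.0, -0.025], [-0.034, -0.0, -0.022], [-0.036, -0.0, -0.018], [-0.038, -0.0, -0.013], [-0.039, -0.0, -0.009], [-0.04, -0.0, -0.005], [-0.04, -0.0, 0.0], [-0.04, -0.0, 0.005], [-0.039, -0.0, 0.009], [-0.038, -0.0, 0.013], [-0.036, -0.0, 0.018], [-0.034, -0.0, 0.022], [-0.032, -0.0, 0.025]]
```

Call:
play_rows([
  [[0,-0.225,0,-0.045,0,0,40],[0,-0.225,0,-0.045,0,0,40],[0,-0.225,0,-0.045,0,0,40],[0,-0.225,0,-0.045,0,0,40],[0,-0.225,0,-0.045,0,0,40]],
])

```text
time: 34.9
tool_pos: [0.4929, -0.3855, 0.0674]
tcp_rot: [-3.08, -0.332, -0.344]
wrist_force: [-0.5, 1.6, -1.6]
width: 0.641
grip_force: 63.7
```

Call:
play_rows([
  [[0,-0.225,0,-0.045,0,0,40],[0,-0.225,0,-0.045,0,0,40],[0,-0.225,0,-0.045,0,0,40],[0,-0.225,0,-0.045,0,0,40],[0,-0.225,0,-0.045,0,0,40]],
])

```text
time: 35.32
tool_pos: [0.472, -0.3899, 0.0675]
tcp_rot: [3.044, 0.332, -0.522]
wrist_force: [1.0, -0.3, -0.4]
width: 0.643
grip_force: 63.7
```

Call:
play_rows([
  [[0,-0.225,0,-0.045,0,0,40],[0,-0.225,0,-0.045,0,0,40],[0,-0.225,0,-0.045,0,0,40],[0,-0.225,0,-0.045,0,0,40],[0,0,0,0,0,0,40]],
])

```text
time: 35.73
tool_pos: [0.4564, -0.3905, 0.069]
tcp_rot: [2.812, 0.316, -1.181]
wrist_force: [-1.1, 1.0, -3.2]
width: 0.642
grip_force: 63.8
```

Call:
play_rows([
  [[0,0,0,0,0,0,40],[0,0,0,0,0,0,40],[0,0,0,0,0,0,40]],
])

```text
time: 35.98
tool_pos: [0.4569, -0.3943, 0.0777]
tcp_rot: [2.816, 0.304, -1.159]
wrist_force: [-0.8, -0.3, -0.9]
width: 0.645
grip_force: 63.8
```

Run:
```python
from h import *
st(); s=bot.read_state(); R0=Ro.from_rotvec(s["tcp_rot"]).as_matrix(); tip0=s["tool_pos"]*1000-40*R0[:,2]; print("tip",tip0.round(1))
print("err to -45:",Ro.from_matrix(R0.T@Rt(12.5,-45,-77.5)).as_rotvec().round(3))
c=cam("side"); save(c,"side10.png",(340,60,540,260),3)
P=pts(c); I=c["image"].astype(int); m=(I[...,1]>75)&(I[...,0]>I[...,2]*1.05)&(abs(P[...,0]-.485)<.07)&(abs(P[...,1]+.39)<.07)&(P[...,2]>.04)&(P[...,2]<.2)
print(m.sum(),(P[m].min(0)*1000).round(),(P[m].max(0)*1000).round())
```

```text
t35.98 [ 456.9 -394.3   77.7] z [-0.688 -0.15  -0.71 ] psi 12.4 w0.645 g63.8 F [-0.8 -0.3 -0.9] q [-0.47  0.67  1.47 -0.46  1.65  1.01]
tip [ 484.5 -388.3  106.1]
err to -45: [-0.002 -0.004 -0.002]
199 [ 471. -439.   82.] [ 543. -348.  174.]
```

View pics/side10.png

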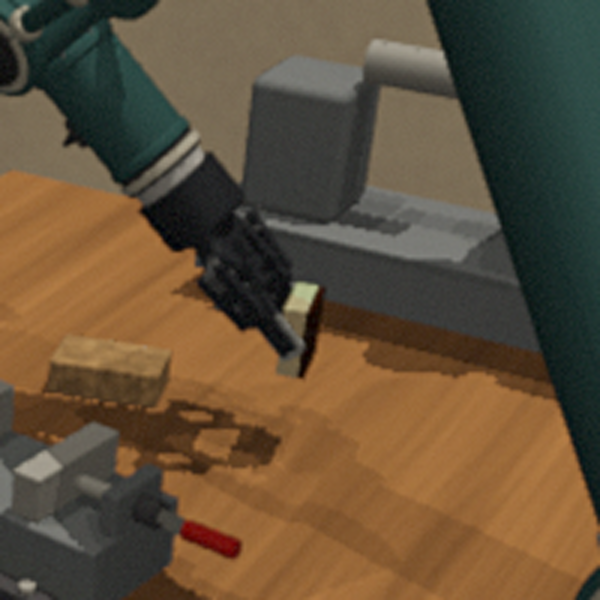

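Call:
play_rows([
  [[0,0,0,0.2,0,0.2,40],[0,0,0,0.2,0,0.2,40],[0,0,0,0.12,0,0.12,40],[0,0,0,0.065,0,0.065,40],[0,0,0,0,0,0,40]],
])

```text
time: 36.45
tool_pos: [0.457, -0.3938, -0.0043]
tcp_rot: [2.814, 0.304, -1.164]
wrist_force: [-0.7, 0.9, 0.7]
width: 0.643
grip_force: 63.8
```

Call:
play_rows([
  [[0,0,0,0,0,0,40],[0,0,0,0,0,0,40],[0,0,0,0,0,0,60],[0,0,0,0,0,0,75],[0,0,0,0,0,0,75]],
])

```text
time: 36.87
tool_pos: [0.4578, -0.394, -0.0055]
tcp_rot: [2.815, 0.306, -1.161]
wrist_force: [-0.2, 0.3, -0.3]
width: 0.879
grip_force: 0.0
```

Call:
play_rows([
  [[0,0,0,0,0,0,75],[0,0,0,0,0,-0.2,75],[0,0,0,0,0,-0.4,75],[0,0,0,0,0,-0.4,75],[0,0,0,0,0,-0.2,75]],
])

```text
time: 37.28
tool_pos: [0.544, -0.3757, 0.0827]
tcp_rot: [2.815, 0.306, -1.154]
wrist_force: [1.2, 0.2, 0.9]
width: 0.88
grip_force: 0.0
```

Run:
```python
from h import *
st()
for C,a,zt,r,col in comps(cam("side"),.010,.2,25,(.38,.6),(-.5,-.25)): print(C,a,"z%.3f"%zt,"ctr",np.round(r[0],1),"sz",np.round(r[1],1),"ang %.1f"%r[2],col)
u=np.array([np.cos(np.radians(12.5)),np.sin(np.radians(12.5)),0]); R=Rt(12.5)
a=go(tcp(np.array([485,-389,110])-40*u,R,37),R)
```

```text
t37.28 [ 544.  -375.7   82.7] z [-0.686 -0.153 -0.712] psi 12.3 w0.880 g0.0 F [1.2 0.2 0.9] q [-0.4   0.79  1.26 -0.43  1.75  1.02]
[392. 159.] 278 z0.167 ctr [ 591.6 -312.8] sz [16.6 46.1] ang 0.2 [46. 42. 38.]
[405. 152.] 102 z0.142 ctr [ 592.2 -404.5] sz [13.9 15.3] ang 10.1 [43. 39. 36.]
[436. 198.] 317 z0.061 ctr [ 484.6 -386.5] sz [23.9 63.2] ang 11.7 [103.  91.  65.]
7 rows turn [ 0.001  0.221 -0.   ] shift [[-0.094, -0.001, 0.115], [-0.106, -0.001, 0.104], [-0.117, -0.001, 0.092], [-0.126, -0.001, 0.078], [-0.134, -0.001, 0.064], [-0.14, -0.001, 0.049], [-0.145, -0.001, 0.033]]
```

Call:
play_rows([
  [[0,0.22,0,-0.094,0,0.1,30],[0,0.22,0,-0.106,0,0.1,30],[0,0.22,0,-0.117,0,0.09,5],[0,0.22,0,-0.126,0,0.078,5],[0,0.22,0,-0.134,0,0.064,5]],
])

```text
time: 37.75
tool_pos: [0.4694, -0.3914, 0.0734]
tcp_rot: [3.078, 0.335, -0.351]
wrist_force: [-0.3, -1.4, 0.6]
width: 0.167
grip_force: 0.0
```

Call:
play_rows([
  [[0,0.22,0,-0.14,0,0.05,5],[0,0.22,0,-0.145,0,0.03,5],[0,0,0,0,0,0,5],[0,0,0,0,0,0,5],[0,0,0,0,0,0,5]],
])

```text
time: 38.17
tool_pos: [0.4402, -0.3978, 0.0704]
tcp_rot: [3.123, 0.336, -0.021]
wrist_force: [0.3, -0.5, 0.4]
width: 0.059
grip_force: 0.0
```

Run:
```python
from h import *
st(); 
u=np.array([np.cos(np.radians(12.5)),np.sin(np.radians(12.5)),0]); R=Rt(12.5)
a=go(tcp(np.array([484.6,-387.5,44])-40*u,R,36),R); tip("side",.05)
```

```text
t38.17 [ 440.2 -397.8   70.4] z [-0.013 -0.002 -1.   ] psi 12.3 w0.059 g0.0 F [ 0.3 -0.5  0.4] q [-0.77  0.23  1.9  -0.01  1.02  0.59]
2 rows turn [-0.001  0.014 -0.004] shift [ 0.032 -0.002  0.311]
side tip z 0.0359 box [ 467. -403.   31.] [ 477. -359.   56.] tcp [ 440.2 -397.8   70.4]
```

Call:
play_rows([
  [[0,0.02,0,0,0,0.3,5],[0,0,0,0,0,0.32,5],[0,0,0,0.1,0,0,5],[0,0,0,0.08,0,0,5],[0,0,0,0.06,0,0,5]],
])

```text
time: 38.63
tool_pos: [0.4666, -0.3923, 0.009]
tcp_rot: [-3.123, -0.342, 0.004]
wrist_force: [-1.0, -0.9, 0.8]
width: 0.059
grip_force: 0.2
```

Call:
play_rows([
  [[0,0,0,0.06,0,0,5],[0,0,0,0.06,0,0,5],[0,0,0,0.06,0,0,5],[0,0,0,0.06,0,0,5],[0,0,0,0.06,0,0,5]],
])

```text
time: 39.05
tool_pos: [0.494, -0.3861, 0.0089]
tcp_rot: [3.123, 0.339, -0.004]
wrist_force: [0.4, -0.1, 0.4]
width: 0.063
grip_force: 0.0
```

Call:
play_rows([
  [[0,0,0,0.06,0,0,5],[0,0,0,0,0,0,5],[0,0,0,0,0,-0.3,40],[0,0,0,0,0,-0.4,75],[0,0,0,0,0,-0.3,75]],
])

```text
time: 39.47
tool_pos: [0.4988, -0.3846, 0.1095]
tcp_rot: [-3.122, -0.338, 0.006]
wrist_force: [0.6, -0.0, 0.4]
width: 0.479
grip_force: 0.0
```

Run:
```python
from h import *
st()
for n in("side","top"):
  for C,a,zt,r,col in comps(cam(n),.010,.2,25,(.38,.62),(-.5,-.25)): print(n,C,a,"z%.3f"%zt,"ctr",np.round(r[0],1),"sz",np.round(r[1],1),"ang %.1f"%r[2],col)
```

```text
t39.47 [ 498.8 -384.6  109.5] z [-0.004  0.001 -1.   ] psi 12.4 w0.479 g0.0 F [ 0.6 -0.   0.4] q [-0.7   0.25  1.79 -0.    1.1   0.66]
side [436. 150.] 219 z0.196 ctr [ 484.3 -372.8] sz [84.7 25.3] ang 84.7 [34. 34. 33.]
side [392. 186.] 59 z0.033 ctr [ 617. -408.] sz [ 8.3 39.1] ang 7.7 [107.  80.  49.]
side [418. 201.] 363 z0.027 ctr [ 527.4 -377.6] sz [59.8 66.5] ang 13.0 [56. 37. 23.]
top [490. 214.] 61 z0.034 ctr [ 618.3 -406.6] sz [ 7.4 34.8] ang 15.0 [153. 113.  68.]
top [483. 252.] 682 z0.027 ctr [ 528.  -377.5] sz [59.8 58.1] ang 12.7 [51. 28. 16.]
```

Run:
```python
from h import *
st(); R=Rt(12.5); g=go([528,-377.5,100],R); g=go([528,-377.5,-36],R,g)
def rect(Q): r=cv2.minAreaRect((Q[:,:2]*1000).astype(np.float32)); return np.round(r[0],1),np.round(r[1],1),round(r[2],1)
for n in("top","side"):
    c=cam(n); P=pts(c); yaw=np.radians(-8); e=np.array([np.cos(yaw),np.sin(yaw)]); f=np.array([-e[1],e[0]])
    D=P[...,:2]-np.array([.5892,-.1281]); X=D@e; Y=D@f
    m=(abs(Y)<.06)&(P[...,2]>.093)&(P[...,2]<.104)&(c["depth"]>0)
    fj=m&(X>.05)&(X<.1); mj=m&(X<.03)&(X>-.08)
    print(n,"fixed",rect(P[fj]),"X",np.percentile(X[fj]*1000,[2,98]).round(1),"Y",np.percentile(Y[fj]*1000,[1,99]).round(1))
    k=mj&(abs(Y)>.02); print("mov X",np.percentile(X[k]*1000,[2,10,90,98]).round(1),"Y",np.percentile(Y[mj]*1000,[1,99]).round(1))
```

```text
t39.57 [ 503.  -388.2  115.5] z [ 0.006 -0.008 -1.   ] psi 12.4 w0.653 g0.0 F [-0.1 -0.2  0.7] q [-0.7   0.25  1.78 -0.    1.1   0.66]
1 rows turn [ 0.017 -0.009 -0.005] shift [ 0.267 -0.052  0.156]
4 rows turn [0. 0. 0.] shift [0.   0.   0.34]
top fixed (array([ 661. , -137.7]), array([109.3,  26. ]), 82.1) X [60.3 84.5] Y [-53.3  54. ]
mov X [-44.2 -42.7 -22.1 -19.7] Y [-49.   48.9]
side fixed (array([ 660.8, -137.9]), array([114. ,  29.7]), 83.3) X [58.1 84.3] Y [-55.4  55. ]
mov X [-45.7 -44.  -23.3 -20.5] Y [-50.7  49.6]
```

Call:
play_rows([
  [[0,0,0,0.29,-0.01,0.1,75],[0,0,0,0,0,0.35,75],[0,0,0,0,0,0.35,75],[0,0,0,0,0,0.35,75],[0,0,0,0,0,0.28,75]],
])

```text
time: 40.08
tool_pos: [0.5238, -0.3751, -0.04]
tcp_rot: [-3.118, -0.338, 0.012]
wrist_force: [-0.1, -0.1, -0.1]
width: 0.879
grip_force: 0.0
```

Call:
play_rows([
  [[0,0,0,0,0,0,75],[0,0,0,0,0,0,75],[0,0,0,0,0,0,40],[0,0,0,0,0,0,40],[0,0,0,0,0,0,40]],
])

```text
time: 40.5
tool_pos: [0.5266, -0.3774, -0.0349]
tcp_rot: [-3.122, -0.338, 0.005]
wrist_force: [-0.1, -0.1, -0.9]
width: 0.644
grip_force: 65.6
```

Call:
play_rows([
  [[0,0,0,0,0,0,40],[0,0,0,0,0,-0.4,40],[0,0,0,0,0,-0.4,40],[0,0,0,0,0,-0.4,40],[0,0,0,0,0,-0.4,40]],
])

```text
time: 40.92
tool_pos: [0.5264, -0.3769, 0.1261]
tcp_rot: [-3.121, -0.338, 0.007]
wrist_force: [0.4, -0.6, -1.1]
width: 0.645
grip_force: 65.7
```

Call:
play_rows([
  [[0,0,0,0,0,0,40],[0,0,0,0,0,0,40],[0,0,0,0,0,0,40]],
])

```text
time: 41.17
tool_pos: [0.5267, -0.3771, 0.1247]
tcp_rot: [-3.122, -0.338, 0.006]
wrist_force: [-0.8, 0.6, -2.0]
width: 0.641
grip_force: 65.9
```

Run:
```python
from h import *
st(); s=bot.read_state(); p=s["tool_pos"]*1000; print("held offset", p[:2]-[528,-377.7])
go([609,-131,140],Rt(-8))
```

```text
t41.17 [ 526.7 -377.1  124.7] z [-0.004  0.001 -1.   ] psi 12.4 w0.641 g65.9 F [-0.8  0.6 -2. ] q [-0.66  0.27  1.74 -0.    1.14  0.7 ]
held offset [-1.27872611  0.58537703]
7 rows turn [-0.     0.001  0.102] shift [[0.19, -0.318, -0.022], [0.174, -0.328, -0.022], [0.157, -0.336, -0.022], [0.14, -0.343, -0.022], [0.122, -0.35, -0.022], [0.104, -0.356, -0.022], [0.086, -0.361, -0.022]]
```

Call:
play_rows([
  [[0,0,0.1,0.19,-0.318,0,40],[0,0,0.1,0.174,-0.328,0,40],[0,0,0.1,0.157,-0.336,0,40],[0,0,0.1,0.14,-0.343,0,40],[0,0,0.1,0.122,-0.35,0,40]],
])

```text
time: 41.58
tool_pos: [0.5836, -0.1993, 0.1213]
tcp_rot: [-3.138, 0.058, 0.014]
wrist_force: [-0.3, -0.1, -1.0]
width: 0.64
grip_force: 65.8
```

Call:
play_rows([
  [[0,0,0.1,0.104,-0.356,0,40],[0,0,0.11,0.086,-0.361,0,40],[0,0,0,0,0,0.2,40],[0,0,0,0,0,0,40],[0,0,0,0,0,0,40]],
])

```text
time: 42.0
tool_pos: [0.6054, -0.13, 0.1007]
tcp_rot: [-3.133, 0.216, 0.019]
wrist_force: [0.7, -0.5, -1.5]
width: 0.641
grip_force: 65.7
```

Call:
play_rows([
  [[0,0,0,0,0,0,40],[0,0,0,0,0,0,40],[0,0,0,0,0,0,40]],
])

```text
time: 42.25
tool_pos: [0.609, -0.1325, 0.1053]
tcp_rot: [-3.134, 0.221, 0.004]
wrist_force: [0.0, 0.2, -1.1]
width: 0.645
grip_force: 65.7
```

Run:
```python
from h import *
st(); go([608,-131,27],Rt(-8))
c=cam("side"); save(c,"side11.png",(260,100,440,280),3.3)
```

```text
t42.25 [ 609.  -132.5  105.3] z [-0.003  0.    -1.   ] psi -8.1 w0.645 g65.7 F [ 0.   0.2 -1.1] q [-0.25  0.24  1.81 -0.    1.09  1.46]
2 rows turn [ 0.     0.003 -0.001] shift [-0.005 -0.007  0.392]
```

View pics/side11.png

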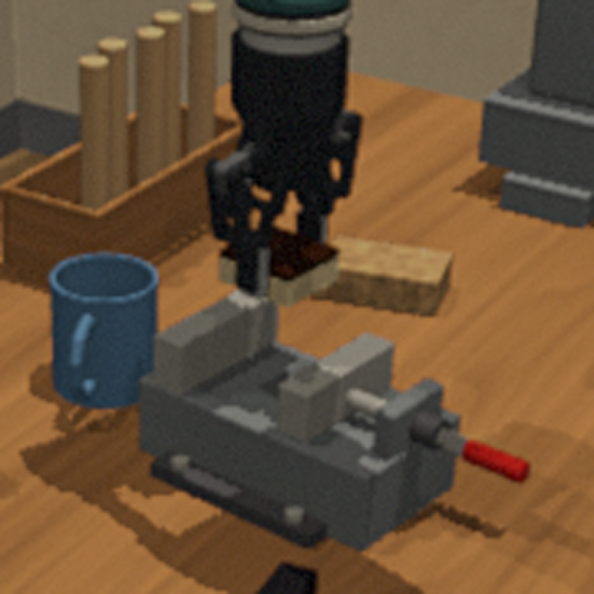

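Call:
play_rows([
  [[0,0,0,-0.01,-0.01,0.3,40],[0,0,0,0,0,0.25,40],[0,0,0,0,0,0.15,40],[0,0,0,0,0,0.08,40],[0,0,0,0,0,0,40]],
])

```text
time: 42.72
tool_pos: [0.6073, -0.1306, 0.0262]
tcp_rot: [-3.133, 0.22, 0.007]
wrist_force: [-0.6, -0.5, -0.8]
width: 0.642
grip_force: 65.7
```

Call:
play_rows([
  [[0,0,0,0,0,0.01,40],[0,0,0,0,0,0,40],[0,0,0,0,0,0,60],[0,0,0,0,0,0,66],[0,0,0,0,0,0,66]],
])

```text
time: 43.13
tool_pos: [0.6086, -0.1302, 0.0268]
tcp_rot: [3.134, -0.218, -0.003]
wrist_force: [-0.3, 0.2, -0.7]
width: 0.774
grip_force: 0.0
```

Call:
play_rows([
  [[0,0,0,0,0,-0.2,66],[0,0,0,0,0,-0.3,66],[0,0,0,0,0,-0.4,60],[0,0,0,0,0,-0.1,36],[0,0,0,0,0,0,36]],
])

```text
time: 43.55
tool_pos: [0.6123, -0.131, 0.1319]
tcp_rot: [3.132, -0.218, 0.011]
wrist_force: [1.0, 0.1, 1.1]
width: 0.432
grip_force: 0.0
```

Call:
play_rows([
  [[0,0,0,0,0,0,36],[0,0,0,0,0,0,36]],
])

```text
time: 43.72
tool_pos: [0.607, -0.1297, 0.1244]
tcp_rot: [-3.133, 0.218, 0.009]
wrist_force: [0.7, -0.1, -0.7]
width: 0.42
grip_force: 0.0
```

Run:
```python
from h import *
st()
yaw=np.radians(-8); e=np.array([np.cos(yaw),np.sin(yaw)]); f=np.array([-e[1],e[0]])
for n in("top","side"):
    c=cam(n); P=pts(c); I=c["image"].astype(int); D=P[...,:2]-np.array([.5892,-.1281]); X=D@e; Y=D@f
    b=(abs(Y)<.04)&(X>-.02)&(X<.06)&(P[...,2]>.078)&(P[...,2]<.092); 
    print(n,"blank X",np.percentile(X[b]*1000,[2,98]).round(1),"Y",np.percentile(Y[b]*1000,[2,98]).round(1),"z",np.percentile(P[...,2][b]*1000,[5,50,95]).round(1), I[b].mean(0).round())
    k=(I[...,0]>90)&(I[...,1]<50)&(I[...,2]<55)&(X<-.1)&(X>-.19)&(abs(Y)<.07)
    print("knob X",np.percentile(X[k]*1000,[2,98]).round(1),"Y",np.percentile(Y[k]*1000,[2,50,98]).round(1),"z",np.percentile(P[...,2][k]*1000,[2,50,98]).round(1),k.sum())
    # ray check: knob edges
go([589.2-146*e[0]*1,0,0],Rt(-8))
```

```text
t43.72 [ 607.  -129.7  124.4] z [-0.005  0.001 -1.   ] psi -8.0 w0.420 g0.0 F [ 0.7 -0.1 -0.7] q [-0.25  0.22  1.8  -0.    1.13  1.46]Traceback (most recent call last):
  File "<stdin>", line 7, in <module>
    return _quantile_unchecked(
        a, q, axis, out, overwrite_input, method, keepdims, weights)
    return _ureduce(a,
                    func=_quantile_ureduce_func,
    ...<5 lines>...
                    overwrite_input=overwrite_input,
                    method=method)
    r = func(a, **kwargs)
    result = _quantile(arr,
                       quantiles=q,
    ...<2 lines>...
                       out=out,
                       weights=wgt)
    slices_having_nans = np.isnan(arr[-1, ...])
                                  ~~~^^^^^^^^^
IndexError: index -1 is out of bounds for axis 0 with size 0
```

```bash
cat >> h.py <<'E'
O=np.array([589.2,-128.1]); yaw=np.radians(-8); e=np.array([np.cos(yaw),np.sin(yaw)]); f=np.array([-e[1],e[0]])
def knob(c,X=-149,dz=-12-36.5): xy=O+X*e-40*np.sin(c)*f; return np.array([xy[0],xy[1],75+40*np.cos(c)+dz])
def vise(n):
    c=cam(n); P=pts(c); I=c["image"].astype(int); D=P[...,:2]*1000-O; X=D@e; Y=D@f; z=P[...,2]*1000
    pr=lambda nm,m: print(n,nm,m.sum(),*( [np.percentile(v[m],[2,50,98]).round(1) for v in (X,Y,z)] if m.sum()>3 else []))
    pr("blank",(abs(Y)<45)&(X>-23)&(X<58)&(z>70)&(z<92)&(c["depth"]>0)&(I.max(-1)<95)&(I[...,0]>I[...,2]*1.25))
    pr("movjaw",(abs(Y)<52)&(abs(Y)>18)&(X>-60)&(X<30)&(z>94)&(z<102)&(c["depth"]>0)&(I.max(-1)>60))
    pr("knob",(I[...,0]>80)&(I[...,1]<50)&(I[...,2]<55)&(X<-100)&(X>-190)&(abs(Y)<70))
E
python3 - <<'E'
from h import *
vise("side"); k=knob(2.15); print(k); go([k[0],k[1],124],Rt(-8))
E
```

```text
side blank 319 [-4.3 23.  49.2] [-24.1   7.1  28.9] [78.8 84.7 87.4]
side movjaw 192 [-45.6 -34.9 -19.8] [-49.2  20.3  48. ] [ 94.1  98.5 100.6]
side knob 129 [-165.9 -145.1 -121. ] [-36.9 -28.9 -24.7] [45.8 54.6 60.5]
[ 436.99110576 -140.51337393    4.60569338]
5 rows turn [-0.     0.003  0.   ] shift [-0.333  0.069  0.001]
```

Call:
play_rows([
  [[0,0,0,-0.333,0.069,0,36],[0,0,0,-0.333,0.069,0,36],[0,0,0,-0.333,0.069,0,36],[0,0,0,-0.333,0.069,0,36],[0,0,0,-0.333,0.069,0,36]],
])

```text
time: 44.23
tool_pos: [0.4356, -0.1406, 0.1243]
tcp_rot: [-3.133, 0.218, 0.011]
wrist_force: [-1.1, 0.4, -0.5]
width: 0.42
grip_force: 0.0
```

Call:
play_rows([
  [[0,0,0,0,0,0.3,36],[0,0,0,0,0,0.2,36],[0,0,0,0,0,0,36],[0,0,0,0,0,0,36],[0,0,0,0,0,0,36]],
])

```text
time: 44.65
tool_pos: [0.4386, -0.1411, 0.0765]
tcp_rot: [-3.134, 0.218, 0.006]
wrist_force: [0.5, 0.4, 0.2]
width: 0.42
grip_force: 0.0
```

Run:
```python
from h import *
st(); vise("side"); vise("top"); k=knob(2.15); go(k,Rt(-8))
```

```text
t44.65 [ 438.6 -141.1   76.5] z [-0.004  0.001 -1.   ] psi -8.0 w0.420 g0.0 F [0.5 0.4 0.2] q [-0.36 -0.03  2.17 -0.    1.01  1.35]
side blank 321 [-4.1 22.4 50.5] [-23.8   6.7  28.6] [77.3 84.8 87.9]
side movjaw 184 [-45.3 -35.2 -20.8] [-50.8  22.6  49.1] [ 94.2  98.7 101.5]
side knob 129 [-165.3 -145.4 -121. ] [-35.  -28.9 -23.1] [44.4 55.3 60. ]
top blank 695 [-8.5 19.2 48.7] [-25.2   2.1  29.1] [75.1 84.2 87.9]
top movjaw 186 [-44.1 -31.5 -19.7] [-22.6  32.2  49.3] [ 95.1  98.4 101.4]
top knob 1
2 rows turn [0.    0.002 0.001] shift [-0.013 -0.003  0.364]
```

Call:
play_rows([
  [[0,0,0,-0.01,0,0.3,36],[0,0,0,-0.01,0,0.3,36],[0,0,0,0,0,0.12,36],[0,0,0,0,0,0,36],[0,0,0,0,0,0,36]],
], newtons=30)

```text
time: 45.17
tool_pos: [0.4365, -0.1408, 0.0047]
tcp_rot: [-3.134, 0.218, 0.006]
wrist_force: [0.1, 0.3, 0.7]
width: 0.423
grip_force: 0.0
```

Call:
play_rows([
  [[0,0,0,0,0,0,5],[0,0,0,0,0,0,5],[0,0,0,0,0,0,5],[0,0,0,0,0,0,5],[0,0,0,0,0,0,5]],
])

```text
time: 45.58
tool_pos: [0.4382, -0.141, 0.006]
tcp_rot: [3.134, -0.219, 0.001]
wrist_force: [2.4, 4.5, 4.7]
width: 0.175
grip_force: 30.5
```

```bash
cat >> h.py <<'E'
def arc(c,n,d):
    for i in range(n):
        print("c%.2f [0,0,0,0,%.3f,%.3f,5]"%(c,.4*(np.sin(c+d)-np.sin(c)),-.4*(np.cos(c+d)-np.cos(c)))); c+=d
def vpos():
    s=bot.read_state(); p=s["tool_pos"]*1000; D=p[:2]-O; print("X %.1f Y %.1f z %.1f"%(D@e,D@f,p[2]),"F along e,f,z",(s["wrist_force"][:2]@e).round(1),(s["wrist_force"][:2]@f).round(1),s["wrist_force"][2].round(1),"g",s["grip_force"])
E
python3 - <<'E'
from h import *
st(); vpos(); print(knob(2.15)); arc(2.15,13,.5)
E
```

```text
t45.58 [ 438.2 -141.     6. ] z [ 0.001 -0.    -1.   ] psi -8.0 w0.175 g30.5 F [2.4 4.5 4.7] q [-0.37  0.07  2.22  0.    0.85  1.34]
X -147.7 Y -33.8 z 6.0 F along e,f,z 1.8 4.8 4.7 g 30.544818341732025
[ 436.99110576 -140.51337393    4.60569338]
c2.15 [0,0,0,0,-0.146,0.134,5]
c2.65 [0,0,0,0,-0.192,0.047,5]
c3.15 [0,0,0,0,-0.191,-0.051,5]
c3.65 [0,0,0,0,-0.144,-0.136,5]
c4.15 [0,0,0,0,-0.061,-0.188,5]
c4.65 [0,0,0,0,0.037,-0.194,5]
c5.15 [0,0,0,0,0.126,-0.153,5]
c5.65 [0,0,0,0,0.184,-0.074,5]
c6.15 [0,0,0,0,0.197,0.023,5]
c6.65 [0,0,0,0,0.161,0.114,5]
c7.15 [0,0,0,0,0.087,0.178,5]
c7.65 [0,0,0,0,-0.009,0.198,5]
c8.15 [0,0,0,0,-0.103,0.169,5]
```

Call:
play_rows([
  [[0,0,0,0,-0.146,0.134,5],[0,0,0,0,-0.192,0.047,5],[0,0,0,0,0,0,5],[0,0,0,0,0,0,5]],
])

```text
time: 45.92
tool_pos: [0.443, -0.1076, -0.0108]
tcp_rot: [3.133, -0.215, -0.0]
wrist_force: [-3.9, 1.4, 19.4]
width: 0.172
grip_force: 32.2
```

Run:
```python
from h import *
st(); vpos(); print(knob(3.15)); vise("side")
```

```text
t45.92 [ 443.  -107.6  -10.8] z [-0.    -0.001 -1.   ] psi -7.9 w0.172 g32.2 F [-3.9  1.4 19.4] q [-0.29  0.09  2.24 -0.    0.81  1.42]
X -147.6 Y -0.1 z -10.8 F along e,f,z -4.0 0.8 19.4 g 32.22851872444153
[ 441.69686026 -107.03019081  -13.49858634]
side blank 304 [-1.6 24.1 50.9] [-25.3   6.8  28.7] [78.  84.8 87.9]
side movjaw 193 [-44.2 -32.5 -18.4] [-49.7  20.6  49.4] [ 94.3  98.6 101.3]
side knob 63 [-166.7 -158.6 -120.1] [-22.8   4.4   9.5] [ 1.1 39.1 45. ]
```

Call:
play_rows([
  [[0,0,0,0,-0.191,-0.076,5],[0,0,0,0,-0.144,-0.136,5],[0,0,0,0,-0.061,-0.188,5],[0,0,0,0,0,0,5],[0,0,0,0,0,0,5]],
])

```text
time: 46.38
tool_pos: [0.4477, -0.0696, 0.0279]
tcp_rot: [3.131, -0.215, 0.0]
wrist_force: [0.2, -4.7, 2.3]
width: 0.17
grip_force: 30.7
```

Run:
```python
from h import *
vpos(); print(knob(4.65))
```

```text
X -148.2 Y 38.2 z 27.9 F along e,f,z 0.9 -4.6 2.3 g 30.700940787792206
[447.206151   -67.82955029  24.00605942]
```

Call:
play_rows([
  [[0,0,0,0,0.037,-0.194,5],[0,0,0,0,0.126,-0.153,5],[0,0,0,0,0.184,-0.074,5],[0,0,0,0,0,0,5],[0,0,0,0,0,0,5]],
])

```text
time: 46.8
tool_pos: [0.443, -0.1038, 0.0695]
tcp_rot: [3.133, -0.22, -0.0]
wrist_force: [1.7, -1.4, 3.7]
width: 0.171
grip_force: 31.9
```

Run:
```python
from h import *
vpos(); print(knob(6.15)); arc(6.15,13,.5)
```

```text
X -148.2 Y 3.7 z 69.5 F along e,f,z 1.9 -1.2 3.7 g 31.92775011062622
[ 442.38930023 -102.10322447   66.14575758]
c6.15 [0,0,0,0,0.197,0.023,5]
c6.65 [0,0,0,0,0.161,0.114,5]
c7.15 [0,0,0,0,0.087,0.178,5]
c7.65 [0,0,0,0,-0.009,0.198,5]
c8.15 [0,0,0,0,-0.103,0.169,5]
c8.65 [0,0,0,0,-0.171,0.099,5]
c9.15 [0,0,0,0,-0.198,0.005,5]
c9.65 [0,0,0,0,-0.176,-0.091,5]
c10.15 [0,0,0,0,-0.111,-0.164,5]
c10.65 [0,0,0,0,-0.019,-0.197,5]
c11.15 [0,0,0,0,0.078,-0.182,5]
c11.65 [0,0,0,0,0.156,-0.122,5]
c12.15 [0,0,0,0,0.195,-0.033,5]
```

Forces are low. I'll go on round to c ≈ 11.15.

Call:
play_rows([
  [[0,0,0,0,0.197,0.023,5],[0,0,0,0,0.161,0.114,5],[0,0,0,0,0.087,0.178,5],[0,0,0,0,-0.009,0.198,5],[0,0,0,0,-0.103,0.169,5]],
])

```text
time: 47.22
tool_pos: [0.4388, -0.1367, 0.0003]
tcp_rot: [3.133, -0.222, 0.001]
wrist_force: [7.0, 8.1, 13.1]
width: 0.174
grip_force: 33.3
```

Call:
play_rows([
  [[0,0,0,0,-0.171,0.099,5],[0,0,0,0,-0.198,0.005,5],[0,0,0,0,-0.176,-0.091,5],[0,0,0,0,-0.111,-0.164,5],[0,0,0,0,-0.019,-0.197,5]],
])

```text
time: 47.63
tool_pos: [0.4477, -0.0694, 0.0354]
tcp_rot: [3.13, -0.213, -0.001]
wrist_force: [5.8, -17.9, -5.6]
width: 0.171
grip_force: 31.4
```

Call:
play_rows([
  [[0,0,0,0,0,0,5],[0,0,0,0,0,0,5]],
])

```text
time: 47.8
tool_pos: [0.4477, -0.07, 0.0362]
tcp_rot: [3.131, -0.215, -0.0]
wrist_force: [2.4, -6.8, -0.3]
width: 0.173
grip_force: 31.6
```

Run:
```python
from h import *
vpos(); print(knob(11.15)); vise("side"); vise("top"); arc(11.15,12,.25)
```

```text
X -148.2 Y 37.9 z 36.2 F along e,f,z 3.4 -6.4 -0.3 g 31.629154086112976
[447.15073555 -68.22385176  32.65250685]
side blank 258 [12.3 34.9 56.6] [-26.    7.3  28.9] [77.6 84.7 88. ]
side movjaw 185 [-28.4 -16.9  -3.7] [-48.2  22.6  49.4] [ 94.6  98.3 101.1]
side knob 57 [-166.2 -131.9 -120.8] [32.1 41.8 46.5] [77.8 85.4 92.9]
top blank 635 [ 2.3 29.  56.3] [-25.    2.   29.2] [79.8 84.3 87.8]
top movjaw 330 [-26.9 -15.4  -3.3] [-48.1  18.3  48.5] [ 94.9  98.4 101.4]
top knob 1
c11.15 [0,0,0,0,0.028,-0.096,5]
c11.40 [0,0,0,0,0.050,-0.086,5]
c11.65 [0,0,0,0,0.070,-0.071,5]
c11.90 [0,0,0,0,0.085,-0.051,5]
c12.15 [0,0,0,0,0.096,-0.029,5]
c12.40 [0,0,0,0,0.100,-0.004,5]
c12.65 [0,0,0,0,0.098,0.021,5]
c12.90 [0,0,0,0,0.089,0.044,5]
c13.15 [0,0,0,0,0.076,0.065,5]
c13.40 [0,0,0,0,0.057,0.082,5]
c13.65 [0,0,0,0,0.035,0.093,5]
c13.90 [0,0,0,0,0.011,0.099,5]
```

Call:
play_rows([
  [[0,0,0,0,0.028,-0.096,5],[0,0,0,0,0.05,-0.086,5],[0,0,0,0,0.07,-0.071,5],[0,0,0,0,0.085,-0.051,5],[0,0,0,0,0.096,-0.029,5]],
], newtons=60)

```text
time: 48.32
tool_pos: [0.4434, -0.1003, 0.069]
tcp_rot: [-3.132, 0.218, 0.001]
wrist_force: [5.0, 2.6, 1.1]
width: 0.159
grip_force: 59.4
```

Call:
play_rows([
  [[0,0,0,0,0,0,5],[0,0,0,0,0,0,5]],
])

```text
time: 48.48
tool_pos: [0.4432, -0.1015, 0.0691]
tcp_rot: [3.133, -0.219, -0.001]
wrist_force: [2.9, -1.6, 4.7]
width: 0.161
grip_force: 59.9
```

Call:
play_rows([
  [[0,0,0,0,0.1,-0.004,5],[0,0,0,0,0,0,5],[0,0,0,0,0,0,5]],
])

```text
time: 48.73
tool_pos: [0.4419, -0.1113, 0.0698]
tcp_rot: [3.133, -0.218, -0.001]
wrist_force: [1.5, -1.2, 7.1]
width: 0.164
grip_force: 60.2
```

Run:
```python
from h import *
vpos(); print(knob(12.65))
```

```text
X -148.2 Y -3.8 z 69.8 F along e,f,z 1.7 -1.0 7.1 g 60.15170931816101
[ 441.18504181 -110.67196837   66.36020402]
```

Call:
play_rows([
  [[0,0,0,0,0.098,0.021,5],[0,0,0,0,0,0,5],[0,0,0,0,0,0,5]],
])

```text
time: 48.98
tool_pos: [0.4407, -0.1203, 0.0681]
tcp_rot: [-3.133, 0.219, 0.001]
wrist_force: [1.8, 1.7, 11.3]
width: 0.157
grip_force: 60.6
```

Call:
play_rows([
  [[0,0,0,0,0.089,0.044,5],[0,0,0,0,0,0,5],[0,0,0,0,0,0,5]],
])

```text
time: 49.23
tool_pos: [0.4395, -0.1288, 0.0643]
tcp_rot: [-3.133, 0.219, 0.001]
wrist_force: [-0.5, 3.6, 16.3]
width: 0.16
grip_force: 61.2
```

Run:
```python
from h import *
vpos(); print(knob(13.15)); vise("side")
```

```text
X -148.1 Y -21.6 z 64.3 F along e,f,z -1.0 3.5 16.3 g 61.20876610279083
[ 438.58236994 -129.19094098   59.8787262 ]
side blank 239 [17.  37.  57.4] [-25.7   7.   29.7] [77.  84.8 87.9]
side movjaw 181 [-25.1 -13.5  -0.2] [-48.8  22.8  48.7] [ 94.3  98.5 101.3]
side knob 60 [-166.8 -131.5 -118.7] [-23.5 -17.5 -10.7] [104.2 114.2 119.2]
```

Call:
play_rows([
  [[0,0,0,0,0.076,0.055,5],[0,0,0,0,0,0,5],[0,0,0,0,0,0,5]],
])

```text
time: 49.53
tool_pos: [0.4386, -0.1359, 0.0591]
tcp_rot: [-3.132, 0.219, 0.001]
wrist_force: [-0.6, 6.7, 19.3]
width: 0.16
grip_force: 61.5
```

Run:
```python
from h import *
vpos(); print(knob(13.4)); vise("side")
```

```text
X -148.0 Y -28.7 z 59.1 F along e,f,z -1.5 6.5 19.3 g 61.54534578323364
[ 437.52844142 -136.69003206   53.38772334]
side blank 242 [17.  38.1 56.7] [-24.9   6.   29.6] [78.1 84.9 87.8]
side movjaw 191 [-25.2 -14.   -0.2] [-50.5  21.7  49.2] [ 94.6  98.6 101.3]
side knob 62 [-165.6 -131.8 -120. ] [-33.5 -24.4 -20. ] [ 98.3 108.7 115.2]
```

Call:
play_rows([
  [[0,0,0,0,0,0,36],[0,0,0,0,0,0,36],[0,0,0,0,0,0,36],[0,0,0,0,0,-0.2,36],[0,0,0,0,0,-0.4,36]],
])

```text
time: 50.0
tool_pos: [0.4316, -0.1332, 0.1111]
tcp_rot: [-3.128, 0.217, 0.026]
wrist_force: [0.4, -0.5, -0.5]
width: 0.422
grip_force: 0.0
```

Call:
play_rows([
  [[0,0,0,0,0,-0.4,36],[0,0,0,0,0.3,-0.3,50],[0,0,0,0,0.4,0,50],[0,0,0,0,0.4,0,50],[0,0,0,0,0.4,0,50]],
])

```text
time: 50.42
tool_pos: [0.4157, -0.2852, 0.1859]
tcp_rot: [-3.133, 0.215, 0.007]
wrist_force: [-0.3, -0.0, -0.6]
width: 0.584
grip_force: 0.0
```

Call:
play_rows([
  [[0,0,0,0,0.4,0,50],[0,0,0,0,0.3,0,50],[0,0,0,0,0,0,50],[0,0,0,0,0,0,50]],
])

```text
time: 50.75
tool_pos: [0.4055, -0.3542, 0.1843]
tcp_rot: [-3.13, 0.222, 0.011]
wrist_force: [-0.1, 0.3, 0.2]
width: 0.584
grip_force: 0.0
```

Run:
```python
from h import *
st(); vise("side"); vise("top"); c=cam("top"); objs(c); save(c,"top12.png")
```

```text
t50.75 [ 405.5 -354.2  184.3] z [-0.006  0.004 -1.   ] psi -8.1 w0.584 g0.0 F [-0.1  0.3  0.2] q [-0.76  0.02  1.91 -0.    1.22  0.95]
side blank 247 [15.5 36.5 57.5] [-25.5   7.1  29.7] [77.8 84.8 87.7]
side movjaw 183 [-25.2 -14.7  -0.7] [-49.4  21.1  47.9] [ 94.7  98.4 101.4]
side knob 149 [-165.7 -146.1 -120.9] [-7.6  0.4  5. ] [111.2 119.9 125.7]
top blank 609 [ 5.3 30.7 57.2] [-25.    2.2  29.2] [80.3 84.3 87.9]
top movjaw 331 [-24.2 -12.5   0.2] [-47.9 -18.1  48.5] [ 94.8  98.2 101.5]
top knob 126 [-181.7 -147.1 -120.2] [-30.2  -4.5   4.5] [ -1.7 120.6 124.1]
[474.  97.] 5395 z0.182 ctr [ 883.4 -378.3] sz [ 34.8 182.5] ang 0.5
[176. 110.] 3489 z0.053 ctr [899.4 330.5] sz [167.1 166.6] ang 58.4
[302. 144.] 774 z0.149 ctr [791.4  31.3] sz [24.9 24.4] ang 55.4
[380. 152.] 1176 z0.090 ctr [ 770.4 -155.1] sz [77.6 79.5] ang 85.3
[222. 170.] 757 z0.042 ctr [751.1 225.7] sz [65.3 63.3] ang 81.7
[490. 194.] 1211 z0.035 ctr [ 666.6 -408.4] sz [100.5  61.5] ang 14.5
[122. 190.] 1510 z0.027 ctr [718.8 438.5] sz [ 88.1 261.1] ang 1.9
[374. 231.] 5433 z0.100 ctr [ 549.7 -122.5] sz [109.5 251. ] ang 82.3
[130. 286.] 3519 z0.070 ctr [470.3 406. ] sz [170.4 201.5] ang 6.5
[276. 277.] 778 z0.045 ctr [493.2  58.4] sz [26.2 61.8] ang 6.7
[118. 307.] 230 z0.029 ctr [436.6 457. ] sz [33.8 27.1] ang 2.3
[143. 309.] 229 z0.029 ctr [428.3 401.4] sz [30.7 29.8] ang 50.1
[222. 344.] 854 z0.076 ctr [347.  221.1] sz [39.4 36.5] ang 87.9
```

View pics/top12.png

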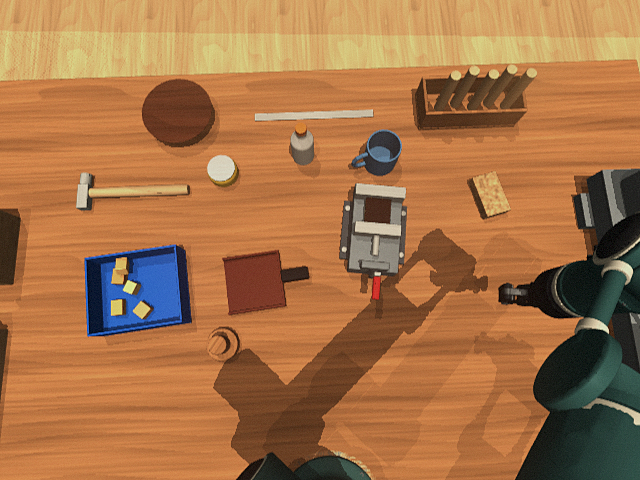

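Run:
```python
from h import *
st(); c=cam("top"); I=c["image"].astype(int); P=pts(c); z=P[...,2]*1000; D=P[...,:2]*1000-O; X=D@e; Y=D@f
k=(I[...,0]>80)&(I[...,1]<60)&(I[...,2]<60)&(X<-125)&(X>-165)&(abs(Y)<25)&(z>100)
print(k.sum(),np.percentile(Y[k],[2,25,50,75,98]).round(1),np.percentile(z[k],[50,90]).round(1))
k=knob(12.64,-148); print(k); g=go([k[0],k[1],140],Rt(-8)); go([k[0],k[1],69],Rt(-8),g); arc(12.65,5,.2)
```

```text
t50.90 [ 406.4 -352.6  185. ] z [-0.005  0.003 -1.   ] psi -7.9 w0.588 g0.0 F [-0.9  1.2 -0.6] q [-0.76  0.02  1.91 -0.    1.22  0.95]
146 [-10.5  -6.3  -2.5   1.7   4.5] [121.5 124.5]
[ 442.23080688 -110.41625974   66.39162325]
7 rows turn [-0.     0.001  0.001] shift [ 0.003 -0.35   0.065]
2 rows turn [0. 0. 0.] shift [0.    0.    0.355]
c12.65 [0,0,0,0,0.079,0.015,5]
c12.85 [0,0,0,0,0.074,0.030,5]
c13.05 [0,0,0,0,0.067,0.044,5]
c13.25 [0,0,0,0,0.057,0.056,5]
c13.45 [0,0,0,0,0.044,0.066,5]
```

Call:
play_rows([
  [[0,0,0,0,-0.35,0.06,36],[0,0,0,0,-0.35,0.06,36],[0,0,0,0,-0.35,0.06,36],[0,0,0,0,-0.35,0.06,36],[0,0,0,0,-0.35,0.06,36]],
], newtons=60)

```text
time: 51.37
tool_pos: [0.4306, -0.1784, 0.1559]
tcp_rot: [-3.134, 0.216, 0.005]
wrist_force: [0.8, 0.1, 0.0]
width: 0.422
grip_force: 0.0
```

Call:
play_rows([
  [[0,0,0,0,-0.35,0.06,36],[0,0,0,0,-0.35,0.06,36],[0,0,0,0,0,0,36],[0,0,0,0,0,0,36],[0,0,0,0,0,0,36]],
])

```text
time: 51.78
tool_pos: [0.4406, -0.1113, 0.1444]
tcp_rot: [3.134, -0.214, -0.005]
wrist_force: [-0.4, 0.8, 1.1]
width: 0.422
grip_force: 0.0
```

Run:
```python
from h import *
st(); k=knob(12.64,-148); go([k[0],k[1],69],Rt(-8))
```

```text
t51.78 [ 440.6 -111.3  144.4] z [-0.003 -0.    -1.   ] psi -7.8 w0.422 g0.0 F [-0.4  0.8  1.1] q [-0.3  -0.12  2.11 -0.    1.15  1.41]
2 rows turn [0.001 0.003 0.003] shift [ 0.009 -0.006  0.377]
```

Call:
play_rows([
  [[0,0,0,0.01,-0.01,0.38,36],[0,0,0,0,0,0.37,36],[0,0,0,0,0,0,36],[0,0,0,0,0,0,5],[0,0,0,0,0,0,5]],
])

```text
time: 52.2
tool_pos: [0.4417, -0.1118, 0.0704]
tcp_rot: [-3.134, 0.22, 0.005]
wrist_force: [-4.7, 2.8, -2.4]
width: 0.17
grip_force: 61.6
```

Call:
play_rows([
  [[0,0,0,0,0,0,5],[0,0,0,0,0,0,5],[0,0,0,0,0.079,0.015,5],[0,0,0,0,0,0,5],[0,0,0,0,0,0,5]],
])

```text
time: 52.62
tool_pos: [0.4408, -0.1185, 0.0691]
tcp_rot: [-3.132, 0.219, 0.004]
wrist_force: [-2.9, 4.3, 1.6]
width: 0.16
grip_force: 59.6
```

Call:
play_rows([
  [[0,0,0,0,0.074,0.03,5],[0,0,0,0,0,0,5],[0,0,0,0,0,0,5]],
])

```text
time: 52.87
tool_pos: [0.4399, -0.1253, 0.0667]
tcp_rot: [-3.131, 0.219, 0.004]
wrist_force: [-5.7, 6.5, 5.9]
width: 0.157
grip_force: 60.2
```

Call:
play_rows([
  [[0,0,0,0,0.067,0.044,5],[0,0,0,0,0,0,5],[0,0,0,0,0,0,5]],
])

```text
time: 53.12
tool_pos: [0.4391, -0.1317, 0.063]
tcp_rot: [-3.131, 0.219, 0.004]
wrist_force: [-7.0, 8.5, 11.6]
width: 0.162
grip_force: 60.8
```

Run:
```python
from h import *
vpos(); print(knob(13.25,-148))
```

```text
X -148.2 Y -24.4 z 63.0 F along e,f,z -8.1 7.4 11.6 g 60.776737332344055
[ 439.12419544 -132.52094878   57.51141881]
```

Call:
play_rows([
  [[0,0,0,0,-0.067,-0.044,5],[0,0,0,0,0,0,5],[0,0,0,0,0,0,5]],
])

```text
time: 53.37
tool_pos: [0.44, -0.1243, 0.0671]
tcp_rot: [-3.13, 0.218, 0.004]
wrist_force: [-5.2, 10.1, 8.4]
width: 0.165
grip_force: 60.3
```

Call:
play_rows([
  [[0,0,0,0,-0.037,-0.015,5],[0,0,0,0,0,0,5],[0,0,0,0,0,0,5]],
])

```text
time: 53.62
tool_pos: [0.4404, -0.1211, 0.0683]
tcp_rot: [-3.131, 0.218, 0.004]
wrist_force: [-4.3, 6.7, 5.1]
width: 0.163
grip_force: 60.1
```

Run:
```python
from h import *
vpos()
```

```text
X -148.3 Y -13.8 z 68.3 F along e,f,z -5.2 6.1 5.1 g 60.060641169548035
```

Call:
play_rows([
  [[0,0,0,0,-0.038,-0.011,5],[0,0,0,0,0,0,5],[0,0,0,0,0,0,5]],
])

```text
time: 53.87
tool_pos: [0.4409, -0.1178, 0.0692]
tcp_rot: [-3.132, 0.218, 0.004]
wrist_force: [-4.7, 5.9, 5.1]
width: 0.162
grip_force: 59.9
```

Call:
play_rows([
  [[0,0,0,0,-0.02,-0.004,5],[0,0,0,0,0,0,5],[0,0,0,0,0,0,5]],
])

```text
time: 54.12
tool_pos: [0.4411, -0.1163, 0.0695]
tcp_rot: [-3.133, 0.218, 0.004]
wrist_force: [-3.8, 4.5, 4.6]
width: 0.158
grip_force: 59.8
```

Run:
```python
from h import *
vpos()
```

```text
X -148.3 Y -8.9 z 69.5 F along e,f,z -4.4 3.9 4.6 g 59.77430999279022
```

Call:
play_rows([
  [[0,0,0,0,0,0,36],[0,0,0,0,0,0,36],[0,0,0,0,0,0,36],[0,0,0,0,0,-0.2,36],[0,0,0,0,0,-0.4,36]],
])

```text
time: 54.53
tool_pos: [0.4371, -0.1158, 0.124]
tcp_rot: [-3.132, 0.218, 0.019]
wrist_force: [0.2, -0.1, -0.7]
width: 0.424
grip_force: 0.0
```

Call:
play_rows([
  [[0,0,0,0,0,-0.4,36],[0,0,0,0,0.3,-0.3,50],[0,0,0,0,0.4,0,50],[0,0,0,0,0.4,0,50],[0,0,0,0,0.4,0,50]],
])

```text
time: 54.95
tool_pos: [0.4214, -0.2674, 0.1996]
tcp_rot: [3.131, -0.216, 0.002]
wrist_force: [0.3, -0.2, 0.2]
width: 0.582
grip_force: 0.0
```

Call:
play_rows([
  [[0,0,0,0,0,0,50],[0,0,0,0,0,0,50],[0,0,0,0,0,0,50],[0,0,0,0,0,0,50]],
])

```text
time: 55.28
tool_pos: [0.4206, -0.264, 0.1972]
tcp_rot: [-3.133, 0.217, 0.005]
wrist_force: [0.5, -0.2, 0.4]
width: 0.581
grip_force: 0.0
```

Run:
```python
from h import *
st()
for i in range(2):
    c=cam("top"); I=c["image"].astype(int); P=pts(c); z=P[...,2]*1000; D=P[...,:2]*1000-O; X=D@e; Y=D@f
    k=(I[...,0]>80)&(I[...,1]<60)&(I[...,2]<60)&(X<-125)&(X>-165)&(abs(Y)<25)&(z>100)
    print(k.sum(),np.percentile(Y[k],[2,25,50,75,98]).round(1),np.percentile(z[k],[50,90]).round(1))
vise("top")
```

```text
t55.28 [ 420.6 -264.   197.2] z [-0.003  0.001 -1.   ] psi -7.9 w0.581 g0.0 F [ 0.5 -0.2  0.4] q [-0.61 -0.07  1.97 -0.    1.24  1.1 ]
147 [-10.8  -7.   -3.2   0.6   3.7] [121.8 124.7]
148 [-10.8  -7.1  -3.3   0.5   3.6] [121.7 124.2]
top blank 601 [ 5.3 30.7 56.4] [-25.1   2.1  29.2] [80.1 84.3 88. ]
top movjaw 338 [-24.4 -12.6   0.3] [-48.3  18.3  48.6] [ 94.8  98.2 101.3]
top knob 147 [-165.1 -140.7 -120.1] [-11.7  -3.    3.8] [  3.1 121.6 125.4]
```

```bash
python3 -c "
from workcell import bot
print(bot.finish_job())"
```

```text
the job is handed in; nothing more can be done
None
```

I handed the job in after about 55 s of robot time; no verdict came back, and I could not measure the clamping force directly. The last pictures show all five offcuts in the bin and the empty tray set back on the bench. The blank lies dark face up between the vise jaws and the crank has been turned tight and let go. No bystander looks moved, and the gripper is clear of everything.

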